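# Close the abacus rows with their matching bookends

### The arm

A 6-joint arm with a two-finger parallel gripper is mounted at the origin on the work surface. World frame = base frame: x ahead of the robot, y to its left, z up, the work surface at z = 0. Lengths are in m, angles in rad, forces in N, time in s.
With the tool pointing down it reaches from about 0.15 to 0.775 m from the base axis. Payload 6.1 kg.
Tool frame: the origin (TCP) lies midway between the tips of the shut fingers; the grasp point (between the pads) lies 19 mm behind it (ctrl.grip_point_offset is the z of the grasp point in the tool frame, in m); z points along the fingers, y is the direction in which the jaws open and shut (so a half turn about z gives the same grasp; the last joint's range is limited). The gripper opens to 85 mm and grips with 20 to 120 N. Pads are 22 mm wide; open, the fingers measure 114 mm over their backs; the gripper's body (76 mm by 85 mm) begins 54 mm behind the grasp point. The pads swing forward as they close: fully open they stand 13 mm farther back than shut.
Start: joints at [1.344, 0.126, -0.04, 1.405, 0, 1.571], TCP at [0.118, 0.512, 0.231] pointing down, gripper open.
Joint ranges: [-2.72, 2.72], [-0.95, 1.95], [-1.27, 1.35], [-1.78, 2.02], [-1.46, 1.47], [-3.14, 3.14]. Speed limits (rad/s): [2.39, 2.39, 3.01, 3.14, 3.14, 3.14].

### API

Orientations are given as a unit quaternion [x, y, z, w].
In Python, from cell import ctrl gives the robot as it stands.
- The arm moves only by the tool drive_tool, never from a script. Its argument "commands" is a list of rows, each an object of numbers: "jaw": the closure, from 0 (fully open) to 1 (shut); "tx", "ty", "tz": the shift along the world's x, y, z in mm; "rx", "ry", "rz": the turn, a rotation vector about the world's x, y, z in degrees. In form: [{"jaw": .., "tx": .., "ty": .., "tz": .., "rx": .., "ry": .., "rz": ..}, ...]. A call has 1 to 20 rows; each row is the pose to reach, as a shift and turn from the pose commanded when the call began; what a row does not reach only later rows make up. A row lasts 1/10 s, in which the tool goes at most 50 mm and 8.59 degrees, less where a joint would pass 70% of its speed; a pose out of reach is approached as far as the arm can. A call with a gripper value outside its range is refused whole. The fingers move at their own pace and stop on an object; "squeeze" is the grip in N (left out, the last holds). Time passes only in rows, so rows that repeat a pose let the fingers close. It gives the time, the measured TCP pose, the force and the opening at its end, in the units of the state.
- ctrl.get_obs(): the state, without advancing time (a new reading comes with each control period).
- ctrl.get_image(name): name is "scene" or "top" or "wrist"; returns a dict with "frame" (400x640x3 uint8, red, green, blue), "fx", "fy", "cx", "cy" (pixels), "k1" (the pictures are not rectified: a ray, as slopes to the right and down, at radius r is drawn at 1 + k1 r^2 times it, then the intrinsics apply), "R" (3x3) and "t" (3): a world point X has camera coordinates R X + t. Camera axes: x right, y down, z forward; pixel columns grow to the right and rows downward; lengths in m; the calibration is good to about 2 mm. A picture is of the moment at which its call begins. There is no depth.
- ctrl.job_done(): hands the job in, once; it reports no verdict.
The state is a dict: "clock": time; "joint_pos": joint angles; "joint_velocities": joint speeds; "joint_torque": joint torques, N m; "ee_pos": TCP position; "eef_rot": TCP orientation; "force": force on the tool from outside, world axes, zero at the start; "wrist_torque": the same for the moment, N m; "gripper_width": finger opening in m.
Only numpy, scipy, OpenCV 4.12 (cv2) and the standard library are available. Lean on these libraries where they do the work, as an engineer would, in place of code of your own. Each camera call takes 0.05 s, during which the arm holds its last target. There are 200 camera calls.

### The job

Each of the two rows of upright abacuses has a carved soapstone bookend at its far end but none at the end nearest the robot. Push the loose bookend with the same animal up to the open end of each row, so that it stands centred, square and snug against the abacuses, with the animal in line with the row (head towards or away from the abacuses). Slide the bookends on the shelf without lifting or tipping them, do not shove the rows back, and leave the tin, the lantern and the bamboo rods where they are.

Things in the scene. Friction and masses are not known exactly. Their poses are not given: they have to be found in the camera images.
- elephant: Loose soapstone bookend, 0.8 kg: square block 92 x 92 mm, 56 mm high, with an elephant (big ears, trunk, four legs) carved on top (106 mm high in all). Origin: centre of the underside; z up, x from the animal's head to its tail. Starts between the two rows, near or far from the robot, tail side away from the robot, turned up to 20 degrees. Its four upright 92 mm sides are flat.
- tortoise: Loose soapstone bookend, 0.8 kg: square block 92 x 92 mm, 56 mm high, with a tortoise (low round domed shell, small head) carved on top (96 mm high in all). Origin: centre of the underside; z up, x from the animal's head to its tail. Starts between the two rows, near or far from the robot, tail side away from the robot, turned up to 20 degrees. Its four upright 92 mm sides are flat.
- row_elephant: Heavy loose row, 2.8 kg: four upright walnut abacuses with brown beads (88 long, 104 wide, 104 mm high), then a soapstone elephant bookend (x 88 to 180 mm). Origin: table level, middle of the flat open end that faces the robot; the row runs along its +x. Stands left or right, turned a few degrees. The matching bookend closes it with its block centre at x = -46 mm, y = 0.
- row_tortoise: Heavy loose row, 2.8 kg: four upright walnut abacuses with brown beads (88 long, 104 wide, 104 mm high), then a soapstone tortoise bookend (x 88 to 180 mm). Origin: table level, middle of the flat open end that faces the robot; the row runs along its +x. Stands left or right, turned a few degrees. The matching bookend closes it with its block centre at x = -46 mm, y = 0.
- tin: Turquoise tin box with a lid, 73 x 98 mm, 42 mm high, on the right of the shelf. Origin: centre of its underside. A bystander.
- lantern: Grey battery lantern, 96 mm across at the foot, 170 mm high with its wire handle, black toggle switch at the foot, on the right of the shelf. Origin: centre of its underside. A bystander.
- rods: Three lacquered bamboo rods, 200 mm long, stacked in a small wooden holder 65 mm wide, 43 mm high, on the left of the shelf; the rods lie along its own x axis. Origin: centre of its underside. A bystander.
Mind the look-alikes: they are no part of the job. Leave any black or brown look-alike of the elephant alone.

How it is judged:
At the end, for the whole second after the job is handed in: Each loose bookend closes the row of its own animal: gap under 8 mm, within 18 mm of the centre line, within 8 degrees of the row (either way round), flat, at rest. Rows within 25 mm, tin, lantern and rods within 20 mm of their start (x of elephant in the frame of row_elephant between -0.054 and -0.04 m and y of elephant in the frame of row_elephant between -0.018 and 0.018 m and angle between the x axis of elephant and the x axis of row_elephant, either way round below 0.14 rad and angle between each of elephant, tortoise's own z axis and vertical below 0.05 rad and height (world z) of each of elephant, tortoise below 0.006 m and linear speed of each of elephant, row_elephant, tortoise, row_tortoise below 0.01 m/s and x of tortoise in the frame of row_tortoise between -0.054 and -0.04 m and y of tortoise in the frame of row_tortoise between -0.018 and 0.018 m and angle between the x axis of tortoise and the x axis of row_tortoise, either way round below 0.14 rad and distance of each of row_elephant, row_tortoise from where it was at the start of the episode below 0.025 m and distance of each of tin, lantern, rods from where it was at the start of the episode below 0.02 m); the robot touches nothing.
It fails at once if a loose bookend is lifted more than 15 mm (height (world z) of any of elephant, tortoise above 0.015 m).
It fails at once if a loose bookend is tipped more than 17 degrees (angle between any of elephant, tortoise's own z axis and vertical above 0.3 rad).
It fails at once if a row is shoved more than 25 mm from its place (distance of any of row_elephant, row_tortoise from where it was at the start of the episode above 0.025 m).
It fails at once if the tin, the lantern or the rods are moved more than 20 mm (distance of any of tin, lantern, rods from where it was at the start of the episode above 0.02 m).
It also fails if it takes over 64 s, if anything falls off the work surface, if the arm or the gripper's body presses on something with over 40 N, if the wrist force passes 120 N, or if a joint passes its speed limit or range.

## Working session

There is one attempt and no reset: what is moved stays moved. The work goes in short steps, Python scripts to look and compute and a tool call to move; the robot and the scene stay as the last step left them, time stands still between calls to the robot, and variables do not carry over. Pictures are saved under pics/ and viewed, and the job is handed in when it is done.

Besides the shell and the picture viewer there is one more tool, called by a JSON object that holds its "name" and its "arguments". drive_tool: Moves the arm, as the interface text tells. Its arguments: {"type":"object","properties":{"commands":{"type":"array"},"squeeze":{"type":"number"}},"required":["commands"]}

```bash
mkdir -p pics; ls; python3 - <<'E'
from cell import ctrl
import cv2,numpy as np
for n in("top","scene"):
    d=ctrl.get_image(n);cv2.imwrite(f"pics/{n}0.png",cv2.cvtColor(d["frame"],cv2.COLOR_RGB2BGR))
    print(n,d["fx"],d["fy"],d["cx"],d["cy"],d["k1"],np.round(d["R"],3).tolist(),np.round(d["t"],3))
print(ctrl.get_obs())
E
```

```text
pics
top 502.3575256434744 502.3575256434744 320.1124033313524 199.64605090462572 -0.05037101772210809 [[0.009, -1.0, -0.012], [-0.996, -0.008, -0.089], [0.089, 0.013, -0.996]] [0.015 0.419 1.808]
scene 442.8385160379493 442.8385160379493 319.7047536374719 197.1876531509356 -0.040210728465811335 [[-0.858, 0.513, 0.011], [0.42, 0.715, -0.559], [-0.294, -0.475, -0.829]] [ 0.347 -0.166  1.75 ]
{'clock': 0.1, 'joint_pos': array([ 1.34398721e+00,  1.26322953e-01, -4.04505634e-02,  1.40538986e+00,
       -2.91778040e-06,  1.57080229e+00]), 'joint_velocities': array([-0.00194934,  0.00020093,  0.00101128,  0.00231762,  0.00051733,
        0.0005027 ]), 'joint_torque': array([-5.37891515e-05, -4.36902738e+01,  3.53605771e+01,  1.36374900e-02,
       -1.05490269e-04, -7.58987539e-06]), 'ee_pos': array([0.11798101, 0.51122326, 0.23063046]), 'eef_rot': array([ 1.13164571e-01,  9.93576023e-01, -6.79297558e-04, -7.58970147e-05]), 'force': array([ 0.88924491, -0.41300189,  0.43289781]), 'wrist_torque': array([-0.01357743, -0.04274251,  0.00750933]), 'gripper_width': 0.08548225616356704}
```

View pics/top0.png

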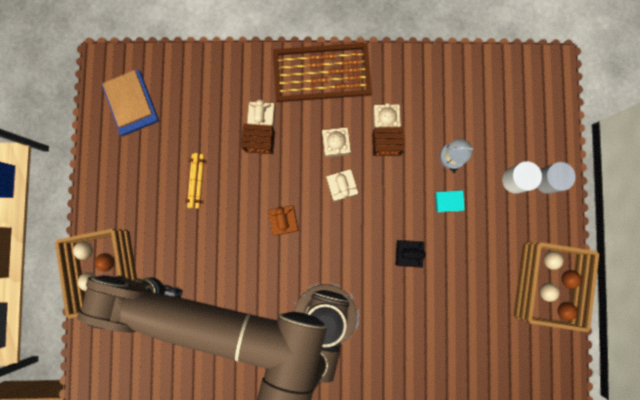

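View pics/scene0.png

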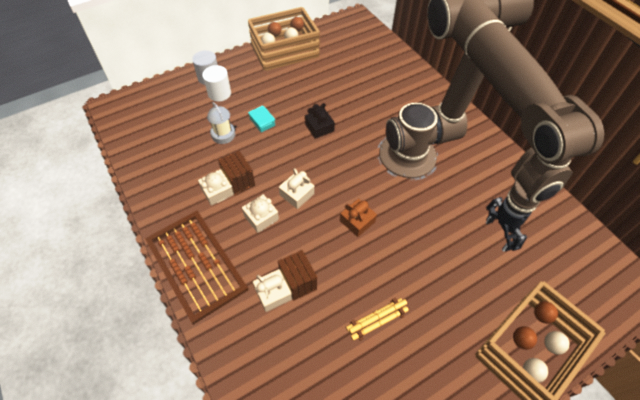

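```bash
cat > h.py <<'E'
from cell import ctrl
import cv2,numpy as np
def cam(n):
    d=ctrl.get_image(n); d["K"]=np.array([[d["fx"],0,d["cx"]],[0,d["fy"],d["cy"]],[0,0,1]]);d["D"]=np.array([d["k1"],0,0,0,0.])
    d["R"]=np.array(d["R"]);d["t"]=np.array(d["t"]);d["bgr"]=cv2.cvtColor(d["frame"],cv2.COLOR_RGB2BGR);return d
def ray(d,px,z):
    # k1 model: pixel=K*(1+k1 r^2)*slope
    u=cv2.undistortPoints(np.array(px,float).reshape(-1,1,2),d["K"],d["D"]).reshape(-1,2)
    v=np.c_[u,np.ones(len(u))]@d["R"]; c=-d["R"].T@d["t"]
    return c+v*((z-c[2])/v[:,2])[:,None]
def proj(d,X):
    return cv2.projectPoints(np.array(X,float).reshape(-1,3),cv2.Rodrigues(d["R"])[0],d["t"],d["K"],d["D"])[0].reshape(-1,2)
def save(d,name,box=None,s=1):
    f=d["bgr"]
    if box: x0,y0,x1,y1=box;f=f[y0:y1,x0:x1]
    cv2.imwrite(f"pics/{name}.png",cv2.resize(f,None,fx=s,fy=s,interpolation=cv2.INTER_CUBIC))
E
python3 - <<'E'
from h import *
d=cam("top"); save(d,"top1",(235,90,425,220),4)
g=cv2.cvtColor(d["bgr"],cv2.COLOR_BGR2HSV)
print(g[185,335],g[141,325],g[145,258],g[140,258])
m=((g[...,1]<110)&(g[...,2]>120)).astype(np.uint8)
n,l,st,c=cv2.connectedComponentsWithStats(m)
for i in range(1,n):
    x,y=c[i]
    if 230<x<440 and 80<y<240 and st[i,4]>150:
        pts=np.argwhere(l==i)[:,::-1].astype(np.float32)
        q=ray(d,pts,.056)[:,:2].astype(np.float32); r=cv2.minAreaRect(q)
        print(c[i].round(),st[i,4],np.round(r[0],3),np.round(r[1],3),round(r[2],1))
E
```

```text
[ 23  60 244] [ 23  63 241] [ 11 188  99] [ 10 182 105]
[319. 115.] 58440 [0.448 0.035] [1.462 2.436] 0.2
[260. 113.] 602 [0.734 0.238] [0.095 0.094] 86.7
[386. 115.] 630 [ 0.726 -0.218] [0.087 0.1  ] 3.0
[336. 142.] 733 [ 0.626 -0.036] [0.104 0.096] 7.7
[342. 185.] 726 [ 0.469 -0.059] [0.097 0.097] 16.8
```

View pics/top1.png

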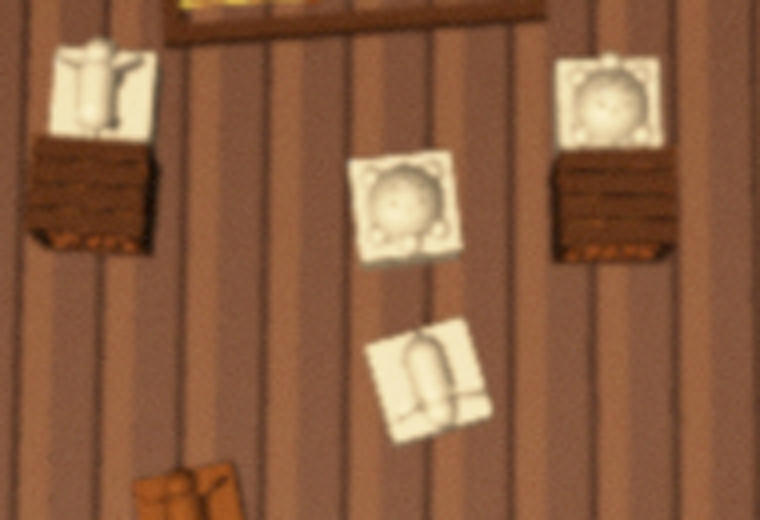

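The top view separates the candidates by pixel:

- **Loose elephant:** cream, at (342,185). The look-alikes are brown at (284,220) and black at (410,253).
- **Loose tortoise:** cream, at (336,141).
- **Row ends:** elephant at (260,113), left row. Tortoise at (386,115), right row.

The crop shows a trunk and ears on the near loose block and a dome on the far one. Their measured tops of about 95 mm fit the 92 mm blocks.

First I go to the right of the elephant, jaws along x, so two fingertips make a flat pusher.

{"name": "drive_tool", "arguments": {"commands": [{"jaw": 0.4,"tx": 352,"ty": -690,"tz": 20,"rz": -80},{"jaw": 0.4,"tx": 352,"ty": -690,"tz": 20,"rz": -80},{"jaw": 0.4,"tx": 352,"ty": -690,"tz": 20,"rz": -80},{"jaw": 0.4,"tx": 352,"ty": -690,"tz": 20,"rz": -80},{"jaw": 0.4,"tx": 352,"ty": -690,"tz": 20,"rz": -80},{"jaw": 0.4,"tx": 352,"ty": -690,"tz": 20,"rz": -80},{"jaw": 0.4,"tx": 352,"ty": -690,"tz": 20,"rz": -80},{"jaw": 0.4,"tx": 352,"ty": -690,"tz": 20,"rz": -80},{"jaw": 0.4,"tx": 352,"ty": -690,"tz": 20,"rz": -80},{"jaw": 0.4,"tx": 352,"ty": -690,"tz": 20,"rz": -80},{"jaw": 0.4,"tx": 352,"ty": -690,"tz": 20,"rz": -80},{"jaw": 0.4,"tx": 352,"ty": -690,"tz": 20,"rz": -80},{"jaw": 0.4,"tx": 352,"ty": -690,"tz": 20,"rz": -80},{"jaw": 0.4,"tx": 352,"ty": -690,"tz": 20,"rz": -80},{"jaw": 0.4,"tx": 352,"ty": -690,"tz": 20,"rz": -80},{"jaw": 0.4,"tx": 352,"ty": -690,"tz": 20,"rz": -80},{"jaw": 0.4,"tx": 352,"ty": -690,"tz": 20,"rz": -80},{"jaw": 0.4,"tx": 352,"ty": -690,"tz": 20,"rz": -80},{"jaw": 0.4,"tx": 352,"ty": -690,"tz": 20,"rz": -80},{"jaw": 0.4,"tx": 352,"ty": -690,"tz": 20,"rz": -80}]}}

```text
schema error: expected keys jaw, tx, ty, tz, rx, ry, rz
```

```bash
python3 - <<'E'
from h import *
o=ctrl.get_obs();print(o["clock"],o["ee_pos"],o["eef_rot"],o["gripper_width"],o["joint_pos"])
d=cam("wrist"); save(d,"w1",None,1.2); print(np.round(-d["R"].T@d["t"],3),np.round(d["R"],2).tolist())
d=cam("top"); save(d,"top2",(220,90,440,255),3.6)
E
```

```text
0.15 [0.11800286 0.51125877 0.23072243] [ 1.13164170e-01  9.93576128e-01 -5.88307715e-04 -5.48776679e-05] 0.08532004495607222 [ 1.34397379e+00  1.26243137e-01 -4.03411339e-02  1.40539353e+00
 -2.41102123e-05  1.57078806e+00]
[0.054 0.526 0.374] [[0.22, 0.97, -0.0], [0.94, -0.22, 0.26], [0.25, -0.06, -0.97]]
```

View pics/w1.png

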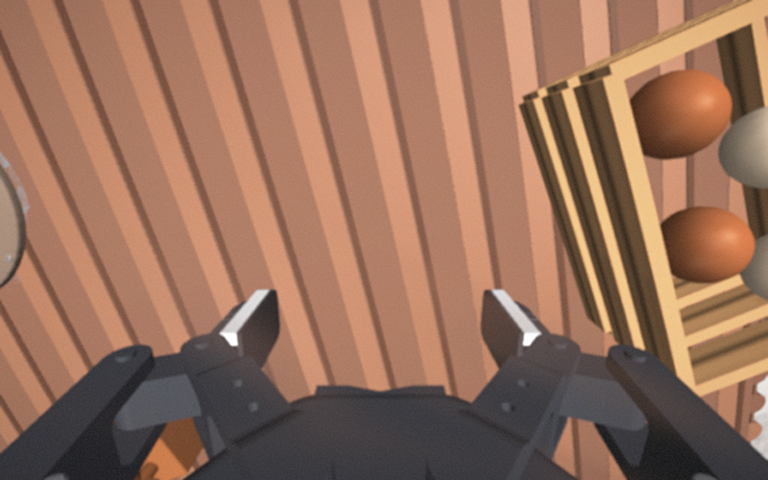

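View pics/top2.png

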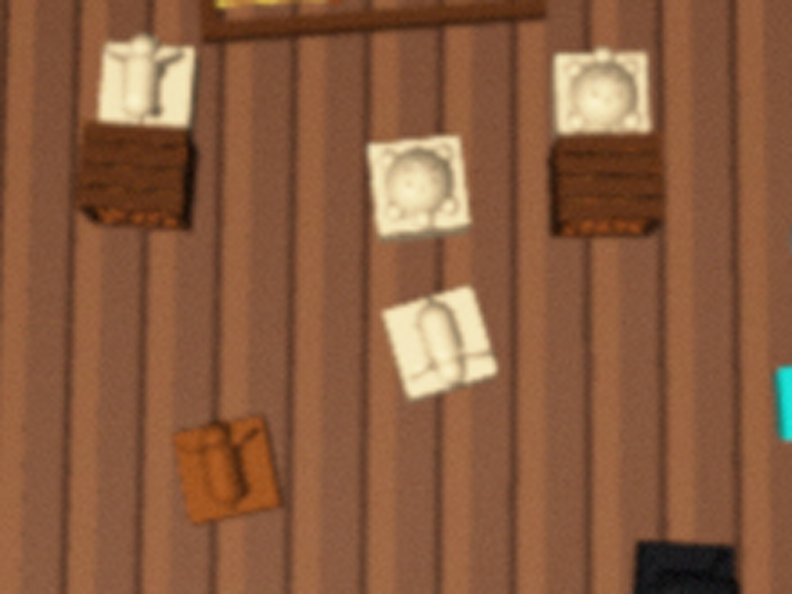

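The move was refused because every key is needed, so I resend it with all of them.

{"name": "drive_tool", "arguments": {"commands": [{"jaw": 0.4,"tx": 352,"ty": -690,"tz": 20,"rx": 0,"ry": 0,"rz": -80},{"jaw": 0.4,"tx": 352,"ty": -690,"tz": 20,"rx": 0,"ry": 0,"rz": -80},{"jaw": 0.4,"tx": 352,"ty": -690,"tz": 20,"rx": 0,"ry": 0,"rz": -80},{"jaw": 0.4,"tx": 352,"ty": -690,"tz": 20,"rx": 0,"ry": 0,"rz": -80},{"jaw": 0.4,"tx": 352,"ty": -690,"tz": 20,"rx": 0,"ry": 0,"rz": -80},{"jaw": 0.4,"tx": 352,"ty": -690,"tz": 20,"rx": 0,"ry": 0,"rz": -80},{"jaw": 0.4,"tx": 352,"ty": -690,"tz": 20,"rx": 0,"ry": 0,"rz": -80},{"jaw": 0.4,"tx": 352,"ty": -690,"tz": 20,"rx": 0,"ry": 0,"rz": -80},{"jaw": 0.4,"tx": 352,"ty": -690,"tz": 20,"rx": 0,"ry": 0,"rz": -80},{"jaw": 0.4,"tx": 352,"ty": -690,"tz": 20,"rx": 0,"ry": 0,"rz": -80},{"jaw": 0.4,"tx": 352,"ty": -690,"tz": 20,"rx": 0,"ry": 0,"rz": -80},{"jaw": 0.4,"tx": 352,"ty": -690,"tz": 20,"rx": 0,"ry": 0,"rz": -80},{"jaw": 0.4,"tx": 352,"ty": -690,"tz": 20,"rx": 0,"ry": 0,"rz": -80},{"jaw": 0.4,"tx": 352,"ty": -690,"tz": 20,"rx": 0,"ry": 0,"rz": -80},{"jaw": 0.4,"tx": 352,"ty": -690,"tz": 20,"rx": 0,"ry": 0,"rz": -80},{"jaw": 0.4,"tx": 352,"ty": -690,"tz": 20,"rx": 0,"ry": 0,"rz": -80},{"jaw": 0.4,"tx": 352,"ty": -690,"tz": 20,"rx": 0,"ry": 0,"rz": -80},{"jaw": 0.4,"tx": 352,"ty": -690,"tz": 20,"rx": 0,"ry": 0,"rz": -80},{"jaw": 0.4,"tx": 352,"ty": -690,"tz": 20,"rx": 0,"ry": 0,"rz": -80},{"jaw": 0.4,"tx": 352,"ty": -690,"tz": 20,"rx": 0,"ry": 0,"rz": -80}]}}

```text
clock: 2.25
ee_pos: [0.4696, -0.1774, 0.2517]
eef_rot: [0.725, 0.689, 0.0, 0.0]
force: [-0.1, -0.1, -0.7]
gripper_width: 0.051
```

```bash
cat > look.py <<'E'
from h import *
import sys
from scipy.spatial.transform import Rotation as Ro
def state():
    o=ctrl.get_obs();M=Ro.from_quat(o["eef_rot"]).as_matrix()
    print("t",round(float(o["clock"]),2),"tcp",np.round(o["ee_pos"]*1000,1),"yang",np.round(np.degrees(np.arctan2(M[1,1],M[0,1])),2),"F",np.round(o["force"],1),"w",round(float(o["gripper_width"])*1000,1))
if __name__=="__main__":
    state(); d=cam("wrist"); save(d,sys.argv[1],None,1.2)
E
python3 look.py w2
```

```text
t 2.25 tcp [ 469.6 -177.4  251.7] yang -2.91 F [-0.1 -0.1 -0.7] w 51.0
```

View pics/w2.png

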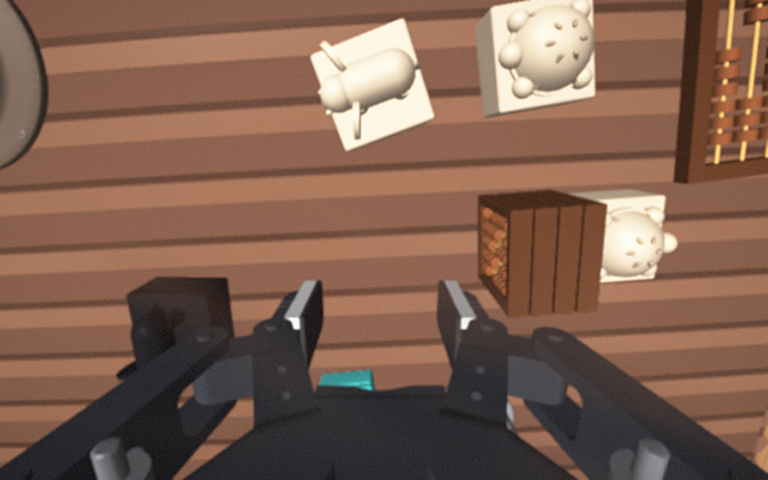

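The wrist view confirms a loose elephant with ears at (370,85), and a loose tortoise at (545,45). The tortoise row's front top edge runs about (508,208) to (511,314). I'll measure these here.

```bash
python3 - <<'E'
from h import *
d=cam("wrist")
save(d,"w3",(380,130,560,270),4.2)
P=lambda l,z:np.round(ray(d,np.array(l)/1.2,z)[:,:2]*1000).tolist()
e=ray(d,np.array([(311,62),(404,18),(434,117),(347,151)])/1.2,.056)
print("ele",P([(311,62),(404,18),(434,117),(347,151)],.056),e.mean(0))
print("rowT top",P([(508,208),(511,314),(605,205),(600,308)],.104))
print("rowT bookend",P([(664,195),(657,280)],.056))
print("tort",P([(498,115),(597,100),(490,8)],.056))
E
```

```text
ele [[414.0, -33.0], [500.0, -1.0], [526.0, -86.0], [441.0, -114.0]] [ 0.47057155 -0.05837135  0.056     ]
rowT top [[583.0, -168.0], [591.0, -271.0], [668.0, -170.0], [676.0, -269.0]]
rowT bookend [[761.0, -172.0], [769.0, -265.0]]
tort [[587.0, -87.0], [681.0, -78.0], [577.0, 4.0]]
```

View pics/w3.png

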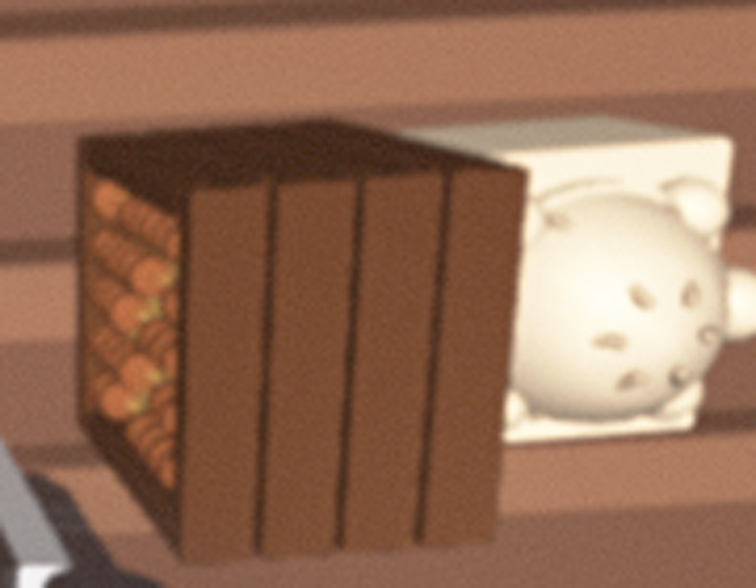

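Elephant centre is (470,-58), yaw about 18°. Tortoise is (627,-36), yaw about 6°. The tortoise row's front is near x 587, y -220, yaw about 3°. Now I lower and push the elephant left.

{"name": "drive_tool", "arguments": {"commands": [{"jaw": 0.4,"tx": 0,"ty": 0,"tz": -50,"rx": 0,"ry": 0,"rz": 0},{"jaw": 0.4,"tx": 0,"ty": 0,"tz": -100,"rx": 0,"ry": 0,"rz": 0},{"jaw": 0.4,"tx": 0,"ty": 0,"tz": -150,"rx": 0,"ry": 0,"rz": 0},{"jaw": 0.4,"tx": 0,"ty": 0,"tz": -195,"rx": 0,"ry": 0,"rz": 0},{"jaw": 0.4,"tx": 0,"ty": 10,"tz": -216,"rx": 0,"ry": 0,"rz": 0},{"jaw": 0.4,"tx": 0,"ty": 30,"tz": -216,"rx": 0,"ry": 0,"rz": 0},{"jaw": 0.4,"tx": 0,"ty": 50,"tz": -216,"rx": 0,"ry": 0,"rz": 0},{"jaw": 0.4,"tx": 0,"ty": 60,"tz": -216,"rx": 0,"ry": 0,"rz": 0},{"jaw": 0.4,"tx": 0,"ty": 70,"tz": -216,"rx": 0,"ry": 0,"rz": 0},{"jaw": 0.4,"tx": 0,"ty": 80,"tz": -216,"rx": 0,"ry": 0,"rz": 0},{"jaw": 0.4,"tx": 0,"ty": 90,"tz": -216,"rx": 0,"ry": 0,"rz": 0},{"jaw": 0.4,"tx": 0,"ty": 100,"tz": -216,"rx": 0,"ry": 0,"rz": 0},{"jaw": 0.4,"tx": 0,"ty": 110,"tz": -216,"rx": 0,"ry": 0,"rz": 0},{"jaw": 0.4,"tx": 0,"ty": 120,"tz": -216,"rx": 0,"ry": 0,"rz": 0},{"jaw": 0.4,"tx": 0,"ty": 130,"tz": -216,"rx": 0,"ry": 0,"rz": 0},{"jaw": 0.4,"tx": 0,"ty": 140,"tz": -216,"rx": 0,"ry": 0,"rz": 0},{"jaw": 0.4,"tx": 0,"ty": 150,"tz": -216,"rx": 0,"ry": 0,"rz": 0},{"jaw": 0.4,"tx": 0,"ty": 160,"tz": -216,"rx": 0,"ry": 0,"rz": 0}]}}

```text
clock: 4.15
ee_pos: [0.4702, -0.0177, 0.0353]
eef_rot: [0.725, 0.688, 0.0, 0.0]
force: [-0.1, -4.7, -1.4]
gripper_width: 0.0515
```

```bash
python3 look.py w4
```

```text
t 4.15 tcp [470.2 -17.7  35.3] yang -3.0 F [-0.1 -4.7 -1.4] w 51.5
```

View pics/w4.png

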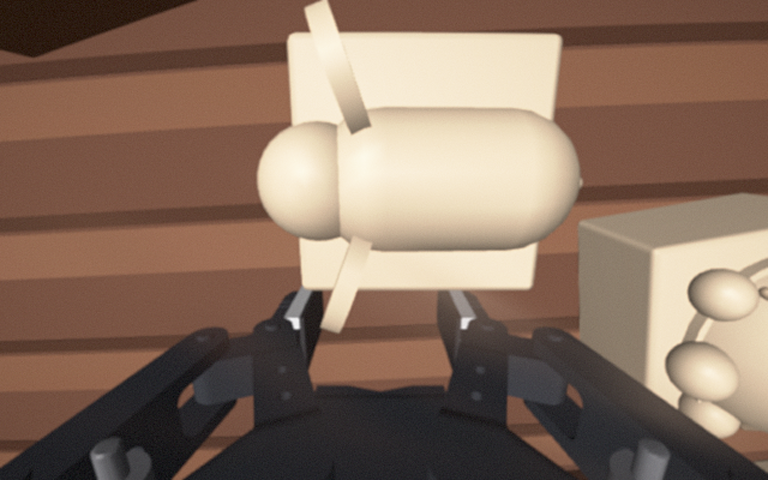

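The elephant is flush on both fingers and square, sitting about 15 mm to +x of the pusher centre. I keep pushing.

{"name": "drive_tool", "arguments": {"commands": [{"jaw": 0.4,"tx": 0,"ty": 10,"tz": 0,"rx": 0,"ry": 0,"rz": 0},{"jaw": 0.4,"tx": 0,"ty": 20,"tz": 0,"rx": 0,"ry": 0,"rz": 0},{"jaw": 0.4,"tx": 0,"ty": 30,"tz": 0,"rx": 0,"ry": 0,"rz": 0},{"jaw": 0.4,"tx": 0,"ty": 40,"tz": 0,"rx": 0,"ry": 0,"rz": 0},{"jaw": 0.4,"tx": 0,"ty": 50,"tz": 0,"rx": 0,"ry": 0,"rz": 0},{"jaw": 0.4,"tx": 0,"ty": 60,"tz": 0,"rx": 0,"ry": 0,"rz": 0},{"jaw": 0.4,"tx": 0,"ty": 70,"tz": 0,"rx": 0,"ry": 0,"rz": 0},{"jaw": 0.4,"tx": 0,"ty": 80,"tz": 0,"rx": 0,"ry": 0,"rz": 0},{"jaw": 0.4,"tx": 0,"ty": 90,"tz": 0,"rx": 0,"ry": 0,"rz": 0},{"jaw": 0.4,"tx": 0,"ty": 100,"tz": 0,"rx": 0,"ry": 0,"rz": 0},{"jaw": 0.4,"tx": 0,"ty": 110,"tz": 0,"rx": 0,"ry": 0,"rz": 0},{"jaw": 0.4,"tx": 0,"ty": 120,"tz": 0,"rx": 0,"ry": 0,"rz": 0},{"jaw": 0.4,"tx": 0,"ty": 130,"tz": 0,"rx": 0,"ry": 0,"rz": 0},{"jaw": 0.4,"tx": 0,"ty": 140,"tz": 0,"rx": 0,"ry": 0,"rz": 0},{"jaw": 0.4,"tx": 0,"ty": 150,"tz": 0,"rx": 0,"ry": 0,"rz": 0},{"jaw": 0.4,"tx": 0,"ty": 158,"tz": 0,"rx": 0,"ry": 0,"rz": 0},{"jaw": 0.4,"tx": 0,"ty": 164,"tz": 0,"rx": 0,"ry": 0,"rz": 0},{"jaw": 0.4,"tx": 0,"ty": 170,"tz": 0,"rx": 0,"ry": 0,"rz": 0},{"jaw": 0.4,"tx": 0,"ty": 170,"tz": 0,"rx": 0,"ry": 0,"rz": 0}]}}

```text
clock: 6.1
ee_pos: [0.4699, 0.1527, 0.0354]
eef_rot: [0.725, 0.689, 0.0, -0.0]
force: [-0.7, -1.5, 1.4]
gripper_width: 0.0513
```

```bash
python3 look.py w5; python3 - <<'E'
from h import *
d=cam("top"); save(d,"t5",(220,90,360,220),5)
E
```

```text
t 6.1 tcp [469.9 152.7  35.4] yang -2.94 F [-0.7 -1.5  1.4] w 51.3
```

View pics/w5.png

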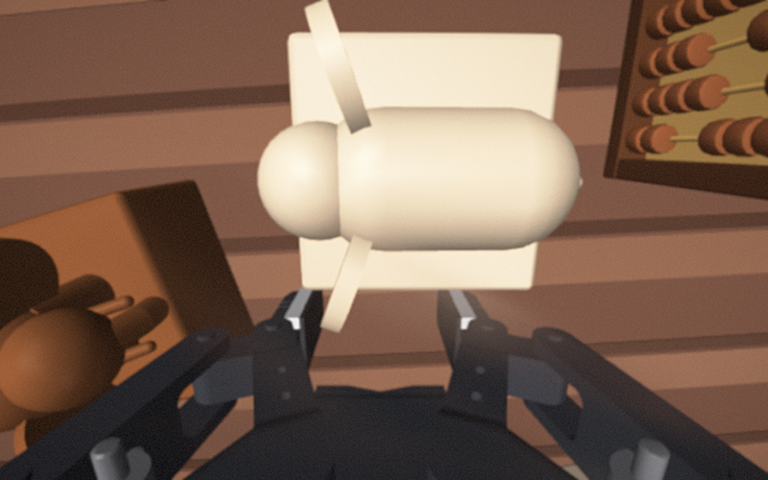

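View pics/t5.png

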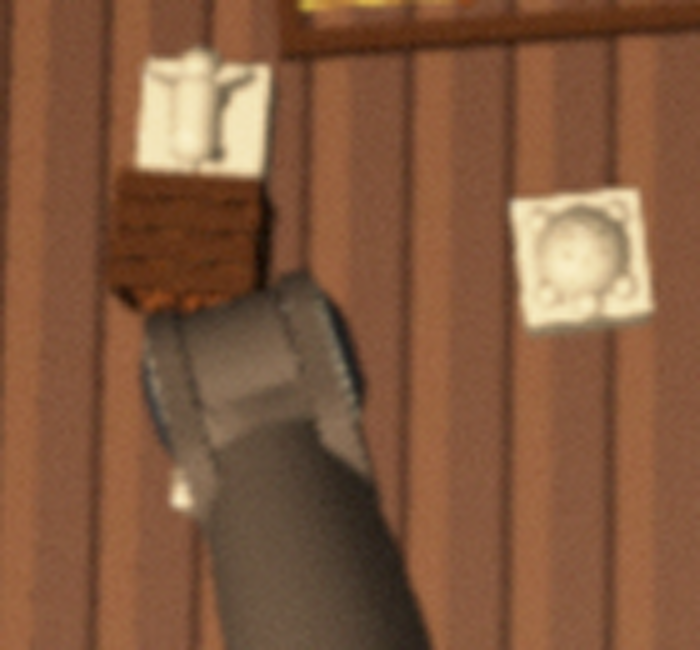

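```bash
python3 - <<'E'
from h import *
d=cam("wrist")
P=lambda l,z:np.round(ray(d,np.array(l)/1.2,z)[:,:2]*1000).tolist()
print("row front z0",P([(606,178),(617,100),(632,2)],0))
print("row top corner?",P([(768,197)],.08))
print("ele top",P([(289,35),(561,35),(535,289),(303,289)],.056), "brown",P([(120,192),(200,180),(255,330)],.056),P([(200,180),(255,330)],0))
E
```

```text
row front z0 [[592.0, 197.0], [593.0, 236.0], [595.0, 280.0]]
row top corner? [[590.0, 199.0]]
ele top [[445.0, 255.0], [534.0, 251.0], [532.0, 162.0], [441.0, 166.0]] brown [[377.0, 208.0], [408.0, 210.0], [419.0, 149.0]] [[378.0, 207.0], [394.0, 118.0]]
```

Row front lower corner is (592,197), so its origin is about (595,248), yaw about -3°. The elephant centre is (488,208) and needs y of about 253, so 45 mm more. Then I back off and rise.

{"name": "drive_tool", "arguments": {"commands": [{"jaw": 0.4,"tx": 0,"ty": 10,"tz": 0,"rx": 0,"ry": 0,"rz": 0},{"jaw": 0.4,"tx": 0,"ty": 20,"tz": 0,"rx": 0,"ry": 0,"rz": 0},{"jaw": 0.4,"tx": 0,"ty": 30,"tz": 0,"rx": 0,"ry": 0,"rz": 0},{"jaw": 0.4,"tx": 0,"ty": 37,"tz": 0,"rx": 0,"ry": 0,"rz": 0},{"jaw": 0.4,"tx": 0,"ty": 42,"tz": 0,"rx": 0,"ry": 0,"rz": 0},{"jaw": 0.4,"tx": 0,"ty": 45,"tz": 0,"rx": 0,"ry": 0,"rz": 0},{"jaw": 0.4,"tx": 0,"ty": 45,"tz": 0,"rx": 0,"ry": 0,"rz": 0},{"jaw": 0.4,"tx": 0,"ty": 25,"tz": 0,"rx": 0,"ry": 0,"rz": 0},{"jaw": 0.4,"tx": 0,"ty": 5,"tz": 0,"rx": 0,"ry": 0,"rz": 0},{"jaw": 0.4,"tx": 0,"ty": -5,"tz": 50,"rx": 0,"ry": 0,"rz": 0},{"jaw": 0.4,"tx": 0,"ty": 0,"tz": 100,"rx": 0,"ry": 0,"rz": 0},{"jaw": 0.4,"tx": 0,"ty": 0,"tz": 150,"rx": 0,"ry": 0,"rz": 0},{"jaw": 0.4,"tx": -40,"ty": 30,"tz": 160,"rx": 0,"ry": 0,"rz": 9},{"jaw": 0.4,"tx": -80,"ty": 60,"tz": 160,"rx": 0,"ry": 0,"rz": 18},{"jaw": 0.4,"tx": -100,"ty": 100,"tz": 160,"rx": 0,"ry": 0,"rz": 27},{"jaw": 0.4,"tx": -100,"ty": 102,"tz": 160,"rx": 0,"ry": 0,"rz": 36},{"jaw": 0.4,"tx": -100,"ty": 104,"tz": 160,"rx": 0,"ry": 0,"rz": 45},{"jaw": 0.4,"tx": -100,"ty": 104,"tz": 160,"rx": 0,"ry": 0,"rz": 54}]}}

```text
clock: 8.05
ee_pos: [0.3694, 0.2569, 0.1954]
eef_rot: [0.35, 0.937, 0.001, -0.001]
force: [-0.3, 0.1, 0.8]
gripper_width: 0.0512
```

```bash
python3 look.py w6; python3 - <<'E'
from h import *
print(ctrl.get_obs()["joint_pos"])
d=cam("top"); save(d,"t6",(220,90,360,220),5)
E
```

```text
t 8.05 tcp [369.4 256.9 195.4] yang 49.04 F [-0.3  0.1  0.8] w 51.2
[ 0.6057492  -0.01378194 -0.26679562  1.31729201  0.00185128  1.31562733]
```

View pics/w6.png

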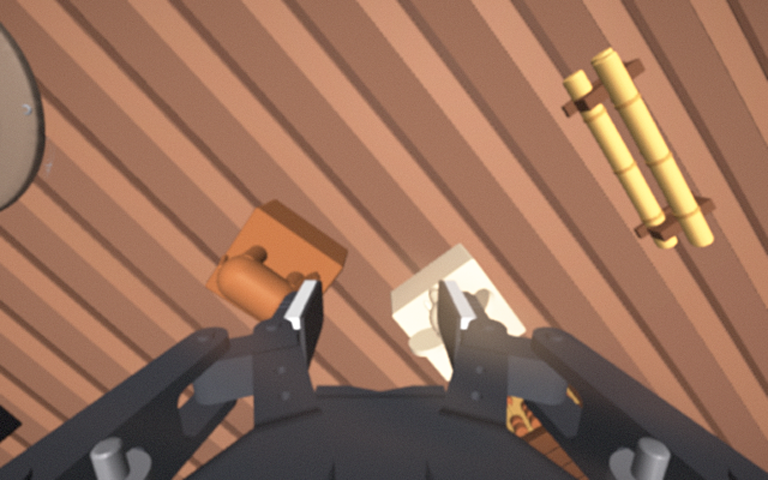

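View pics/t6.png

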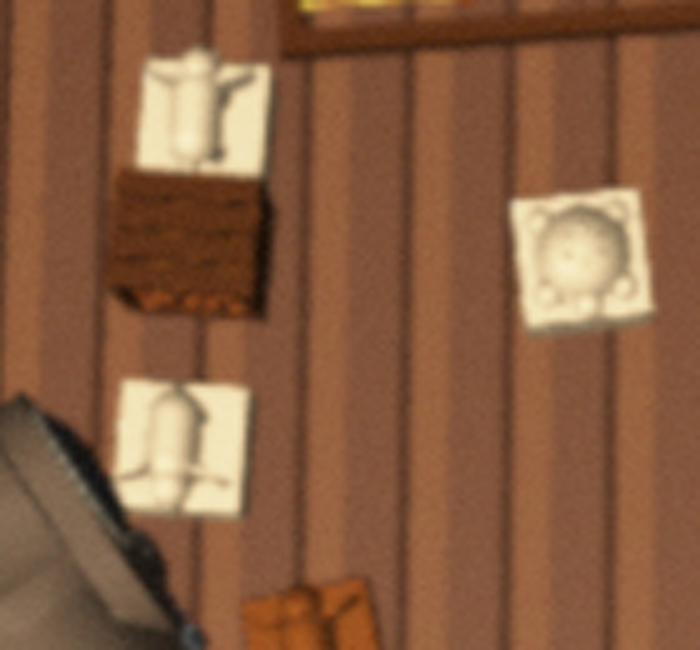

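```bash
python3 - <<'E'
from h import *
d=cam("wrist")
P=lambda l,z:np.round(ray(d,np.array(l)/1.2,z)[:,:2]*1000).tolist()
print("ele top (2 corners+near edge)",P([(460,244),(391,292),(526,330)],.056),"z0",P([(394,315)],0))
print("brown",P([(346,250),(272,201),(208,285)],.056))
E
```

```text
ele top (2 corners+near edge) [[427.0, 299.0], [422.0, 224.0], [535.0, 294.0]] z0 [[465.0, 194.0]]
brown [[366.0, 221.0], [293.0, 203.0], [308.0, 104.0]]
```

```bash
cat > topm.py <<'E'
from h import *
d=cam("top"); g=cv2.cvtColor(d["bgr"],cv2.COLOR_BGR2HSV)
def show(m,tag,z=.056):
    n,l,st,c=cv2.connectedComponentsWithStats(m.astype(np.uint8))
    for i in range(1,n):
        x,y=c[i]
        if 230<x<440 and 85<y<260 and 300<st[i,4]<1500:
            r=cv2.minAreaRect(ray(d,np.argwhere(l==i)[:,::-1],z)[:,:2].astype(np.float32)*1000)
            print(tag,c[i].round(),st[i,4],np.round(cv2.boxPoints(r)).tolist(),"c",np.round(r[0]),np.round(r[1]),round(r[2],1))
if __name__=="__main__":
    show((g[...,1]<110)&(g[...,2]>120),"cream"); show((g[...,1]>205)&(g[...,2]>110)&(g[...,0]<15),"brown")
E
python3 topm.py
```

```text
cream [260. 113.] 602 [[684.0, 193.0], [778.0, 187.0], [784.0, 282.0], [690.0, 288.0]] c [734. 238.] [95. 94.] 86.4
cream [386. 115.] 624 [[679.0, -172.0], [685.0, -271.0], [772.0, -266.0], [766.0, -167.0]] c [ 726. -219.] [ 87. 100.] 3.1
cream [336. 142.] 733 [[568.0, 4.0], [580.0, -91.0], [682.0, -79.0], [671.0, 16.0]] c [625. -37.] [103.  96.] 6.7
cream [256. 179.] 706 [[434.0, 205.0], [532.0, 198.0], [538.0, 294.0], [440.0, 300.0]] c [486. 249.] [96. 99.] 86.3
```

By the same method, row bookend centre is (734,238), yaw -3.6°, and elephant is (486,249), yaw -3.7°. It is 4–5 mm off the centre line and has about 68 mm left along the row. I turn the tool and come down behind it.

{"name": "drive_tool", "arguments": {"commands": [{"jaw": 0.35,"tx": 0,"ty": 0,"tz": 0,"rx": 0,"ry": 0,"rz": 8},{"jaw": 0.35,"tx": 0,"ty": 0,"tz": 0,"rx": 0,"ry": 0,"rz": 16},{"jaw": 0.35,"tx": 10,"ty": 0,"tz": 0,"rx": 0,"ry": 0,"rz": 24},{"jaw": 0.35,"tx": 30,"ty": -3,"tz": 0,"rx": 0,"ry": 0,"rz": 32},{"jaw": 0.35,"tx": 53,"ty": -3,"tz": 0,"rx": 0,"ry": 0,"rz": 37.5},{"jaw": 0.35,"tx": 53,"ty": -3,"tz": -40,"rx": 0,"ry": 0,"rz": 37.5},{"jaw": 0.35,"tx": 53,"ty": -3,"tz": -85,"rx": 0,"ry": 0,"rz": 37.5},{"jaw": 0.35,"tx": 53,"ty": -3,"tz": -105,"rx": 0,"ry": 0,"rz": 37.5},{"jaw": 0.35,"tx": 53,"ty": -3,"tz": -125,"rx": 0,"ry": 0,"rz": 37.5},{"jaw": 0.35,"tx": 53,"ty": -3,"tz": -145,"rx": 0,"ry": 0,"rz": 37.5},{"jaw": 0.35,"tx": 53,"ty": -3,"tz": -155,"rx": 0,"ry": 0,"rz": 37.5},{"jaw": 0.35,"tx": 53,"ty": -3,"tz": -155,"rx": 0,"ry": 0,"rz": 37.5}]}}

```text
clock: 9.45
ee_pos: [0.4222, 0.252, 0.0391]
eef_rot: [0.035, 0.999, -0.001, -0.001]
force: [-0.2, -1.5, -0.5]
gripper_width: 0.0552
```

```bash
python3 look.py w7; python3 - <<'E'
from h import *
d=cam("scene"); save(d,"s7",(220,160,400,320),4)
E
```

```text
t 9.45 tcp [422.2 252.   39.1] yang 85.96 F [-0.2 -1.5 -0.5] w 55.2
```

View pics/s7.png

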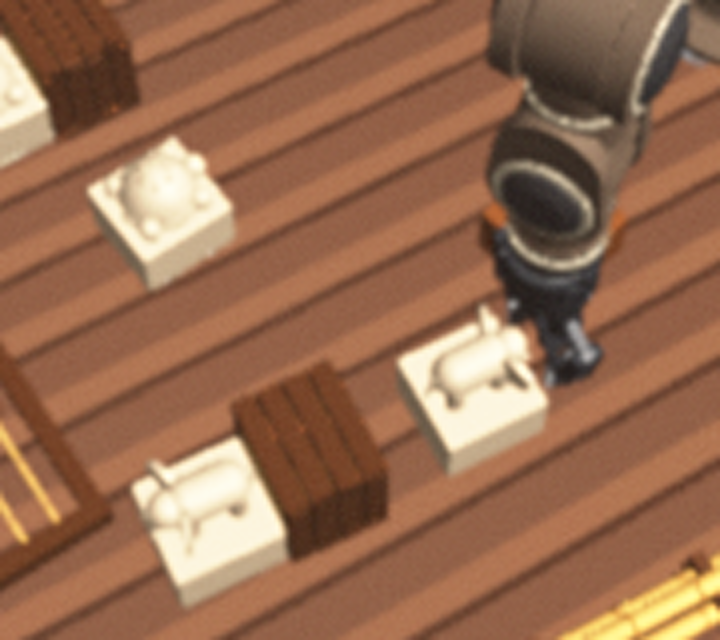

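The fingers stand behind the elephant, in line with the row. I push along the row, stopping short of contact.

{"name": "drive_tool", "arguments": {"commands": [{"jaw": 0.35,"tx": 8,"ty": 0,"tz": 0,"rx": 0,"ry": 0,"rz": 0.4},{"jaw": 0.35,"tx": 16,"ty": -0.5,"tz": 0,"rx": 0,"ry": 0,"rz": 0.4},{"jaw": 0.35,"tx": 24,"ty": -1,"tz": 0,"rx": 0,"ry": 0,"rz": 0.4},{"jaw": 0.35,"tx": 32,"ty": -1.5,"tz": 0,"rx": 0,"ry": 0,"rz": 0.4},{"jaw": 0.35,"tx": 40,"ty": -2,"tz": 0,"rx": 0,"ry": 0,"rz": 0.4},{"jaw": 0.35,"tx": 48,"ty": -2.5,"tz": 0,"rx": 0,"ry": 0,"rz": 0.4},{"jaw": 0.35,"tx": 54,"ty": -3,"tz": 0,"rx": 0,"ry": 0,"rz": 0.4},{"jaw": 0.35,"tx": 58,"ty": -3.5,"tz": 0,"rx": 0,"ry": 0,"rz": 0.4},{"jaw": 0.35,"tx": 61,"ty": -3.5,"tz": 0,"rx": 0,"ry": 0,"rz": 0.4},{"jaw": 0.35,"tx": 63,"ty": -4,"tz": 0,"rx": 0,"ry": 0,"rz": 0.4}]}}

```text
clock: 10.55
ee_pos: [0.4855, 0.2491, 0.0412]
eef_rot: [0.031, 1.0, 0.001, -0.001]
force: [-7.7, 1.1, 5.2]
gripper_width: 0.0555
```

```bash
python3 look.py w8; python3 - <<'E'
from h import *
d=cam("scene"); save(d,"s8",(220,200,360,310),5.5)
E
python3 topm.py
```

```text
t 10.55 tcp [485.5 249.1  41.2] yang 86.5 F [-7.7  1.1  5.2] w 55.5
cream [260. 113.] 600 [[684.0, 193.0], [778.0, 187.0], [784.0, 282.0], [690.0, 288.0]] c [734. 238.] [95. 94.] 86.4
cream [386. 115.] 628 [[679.0, -171.0], [685.0, -270.0], [772.0, -265.0], [766.0, -166.0]] c [ 725. -218.] [87. 99.] 3.1
cream [336. 142.] 731 [[567.0, 4.0], [581.0, -91.0], [684.0, -76.0], [670.0, 18.0]] c [626. -36.] [104.  96.] 8.2
```

View pics/s8.png

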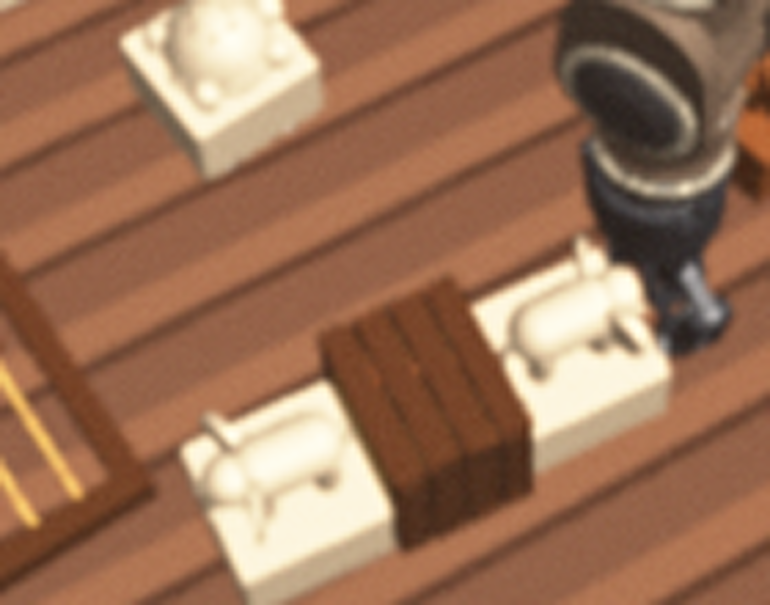

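{"name": "drive_tool", "arguments": {"commands": [{"jaw": 0.35,"tx": 1,"ty": 0,"tz": 0,"rx": 0,"ry": 0,"rz": 0},{"jaw": 0.35,"tx": 2,"ty": 0,"tz": 0,"rx": 0,"ry": 0,"rz": 0},{"jaw": 0.35,"tx": 2,"ty": 0,"tz": 0,"rx": 0,"ry": 0,"rz": 0}]}}

```text
clock: 11.0
ee_pos: [0.4874, 0.2489, 0.0412]
eef_rot: [0.031, 1.0, 0.001, -0.001]
force: [-7.3, 0.4, 5.6]
gripper_width: 0.0556
```

{"name": "drive_tool", "arguments": {"commands": [{"jaw": 0.35,"tx": 1,"ty": 0,"tz": 0,"rx": 0,"ry": 0,"rz": 0},{"jaw": 0.35,"tx": 2,"ty": 0,"tz": 0,"rx": 0,"ry": 0,"rz": 0},{"jaw": 0.35,"tx": 3,"ty": 0,"tz": 0,"rx": 0,"ry": 0,"rz": 0}]}}

```text
clock: 11.3
ee_pos: [0.4877, 0.2489, 0.0411]
eef_rot: [0.03, 1.0, 0.001, -0.004]
force: [-19.6, 0.4, 13.5]
gripper_width: 0.0558
```

Force jumped to about 20 N while the tool hardly moved, so the block has met the row. I back off and check.

{"name": "drive_tool", "arguments": {"commands": [{"jaw": 0.35,"tx": -4,"ty": 0,"tz": 0,"rx": 0,"ry": 0,"rz": 0},{"jaw": 0.35,"tx": -12,"ty": 0,"tz": 0,"rx": 0,"ry": 0,"rz": 0},{"jaw": 0.35,"tx": -30,"ty": 2,"tz": 0,"rx": 0,"ry": 0,"rz": 0},{"jaw": 0.35,"tx": -50,"ty": 4,"tz": 10,"rx": 0,"ry": 0,"rz": 0},{"jaw": 0.35,"tx": -65,"ty": 4,"tz": 50,"rx": 0,"ry": 0,"rz": 0},{"jaw": 0.35,"tx": -65,"ty": 4,"tz": 100,"rx": 0,"ry": 0,"rz": 0},{"jaw": 0.35,"tx": -65,"ty": 4,"tz": 150,"rx": 0,"ry": 0,"rz": 0},{"jaw": 0.35,"tx": -110,"ty": 4,"tz": 190,"rx": 0,"ry": 0,"rz": 0},{"jaw": 0.35,"tx": -110,"ty": -40,"tz": 190,"rx": 0,"ry": 0,"rz": 0},{"jaw": 0.35,"tx": -110,"ty": -90,"tz": 190,"rx": 0,"ry": 0,"rz": 0},{"jaw": 0.35,"tx": -110,"ty": -140,"tz": 190,"rx": 0,"ry": 0,"rz": 0}]}}

```text
clock: 12.4
ee_pos: [0.3811, 0.1078, 0.2315]
eef_rot: [0.029, 1.0, 0.0, 0.002]
force: [1.0, -0.7, -0.3]
gripper_width: 0.0558
```

```bash
python3 look.py w9; python3 - <<'E'
from h import *
d=cam("scene"); save(d,"s9",(220,200,360,310),5.5)
d=cam("top"); save(d,"t9",(220,90,360,220),5)
E
python3 topm.py
```

```text
t 12.4 tcp [381.1 107.8 231.5] yang 86.64 F [ 1.  -0.7 -0.3] w 55.8
cream [260. 113.] 600 [[684.0, 193.0], [778.0, 187.0], [784.0, 282.0], [690.0, 288.0]] c [734. 238.] [96. 94.] 86.3
cream [386. 115.] 618 [[679.0, -171.0], [685.0, -270.0], [772.0, -265.0], [766.0, -166.0]] c [ 726. -218.] [87. 99.] 3.0
cream [336. 142.] 730 [[569.0, 5.0], [580.0, -91.0], [682.0, -78.0], [671.0, 17.0]] c [626. -37.] [103.  96.] 6.8
cream [257. 163.] 654 [[491.0, 200.0], [588.0, 195.0], [593.0, 290.0], [496.0, 295.0]] c [542. 245.] [96. 98.] 86.9
cream [279. 194.] 341 [[397.0, 195.0], [419.0, 117.0], [476.0, 134.0], [454.0, 211.0]] c [436. 164.] [59. 80.] 16.1
```

View pics/t9.png

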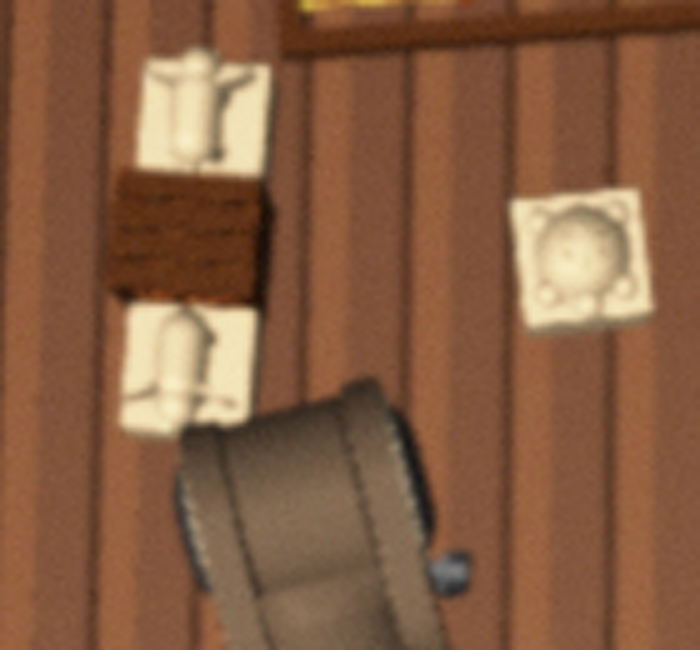

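View pics/s9.png

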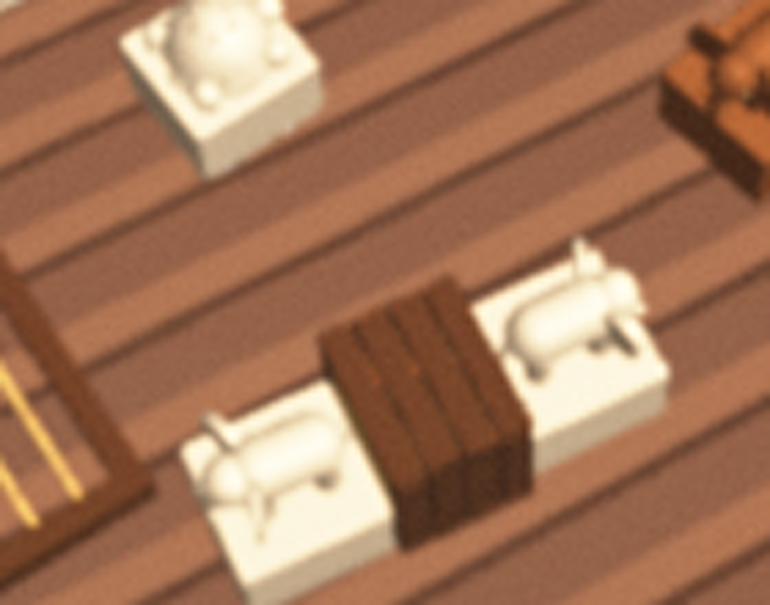

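By the top view the elephant is in line, (542,245), yaw -3.1°, and the row has not moved. I check the gap from right above while heading for the tortoise.

{"name": "drive_tool", "arguments": {"commands": [{"jaw": 0.4,"tx": 50,"ty": 15,"tz": 0,"rx": 0,"ry": 0,"rz": 0},{"jaw": 0.4,"tx": 98,"ty": 25,"tz": 0,"rx": 0,"ry": 0,"rz": 0},{"jaw": 0.4,"tx": 146,"ty": 40,"tz": 0,"rx": 0,"ry": 0,"rz": 0},{"jaw": 0.4,"tx": 194,"ty": 50,"tz": 0,"rx": 0,"ry": 0,"rz": 0},{"jaw": 0.4,"tx": 242,"ty": 60,"tz": 0,"rx": 0,"ry": 0,"rz": 0},{"jaw": 0.4,"tx": 279,"ty": 65,"tz": 0,"rx": 0,"ry": 0,"rz": 0},{"jaw": 0.4,"tx": 279,"ty": 65,"tz": 0,"rx": 0,"ry": 0,"rz": 0}]}}

```text
clock: 13.3
ee_pos: [0.6636, 0.1764, 0.2255]
eef_rot: [0.03, 1.0, -0.0, -0.002]
force: [-0.3, 0.7, 0.1]
gripper_width: 0.0511
```

```bash
python3 look.py w10
```

```text
t 13.3 tcp [663.6 176.4 225.5] yang 86.59 F [-0.3  0.7  0.1] w 51.1
```

View pics/w10.png

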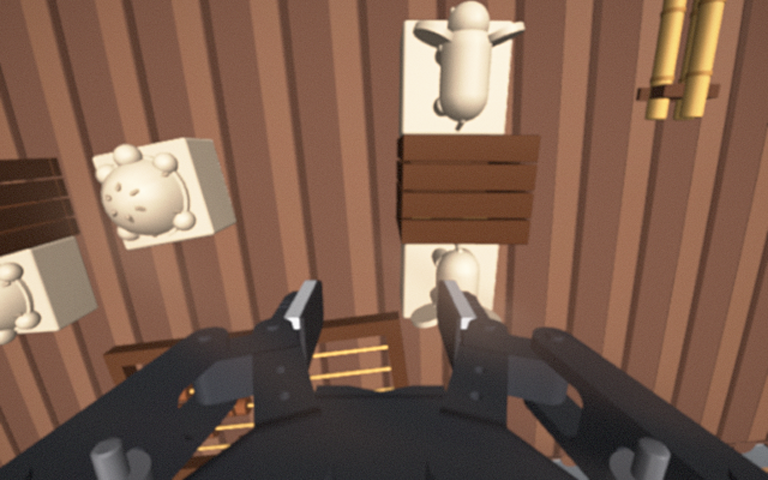

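```bash
python3 - <<'E'
from h import *
d=cam("wrist"); save(d,"w11",(320,0,460,140),5)
E
```

```text
(no output)
```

View pics/w11.png

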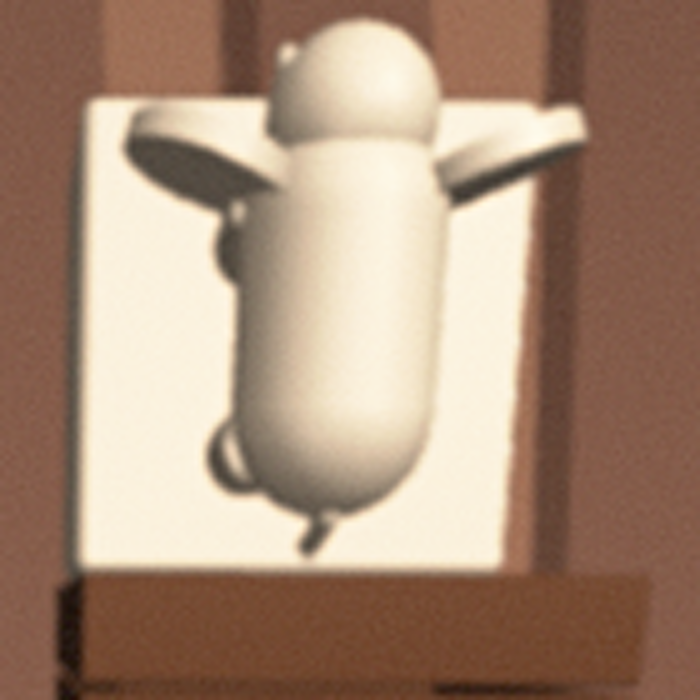

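```bash
python3 - <<'E'
from h import *
d=cam("wrist")
Q=lambda l,z:np.round(ray(d,np.array([(320,0)])+np.array(l)/5,z)[:,:2]*1000,1).tolist()
print("block near corners",Q([(83,98),(546,102)],.056)," sides",Q([(78,400),(518,400),(80,566),(502,566)],.056))
print("row front top",Q([(84,577),(648,577)],.104))
E
```

```text
block near corners [[495.6, 205.3], [501.1, 298.1]]  sides [[552.2, 201.9], [557.2, 294.1], [585.7, 200.9], [590.7, 291.8]]
row front top [[589.1, 198.3], [594.7, 301.7]]
```

Block front is at 590 and row front at 592, so the gap is about 2 mm. Offset is 4 mm and yaw agrees within 0.5°, so the elephant is done. Next I go to the far side of the tortoise and pull it towards the robot.

{"name": "drive_tool", "arguments": {"commands": [{"jaw": 0.4,"tx": 8,"ty": -45,"tz": 0,"rx": 0,"ry": 0,"rz": 6.4},{"jaw": 0.4,"tx": 18,"ty": -92,"tz": 0,"rx": 0,"ry": 0,"rz": 6.4},{"jaw": 0.4,"tx": 28,"ty": -138,"tz": 0,"rx": 0,"ry": 0,"rz": 6.4},{"jaw": 0.4,"tx": 38,"ty": -185,"tz": 0,"rx": 0,"ry": 0,"rz": 6.4},{"jaw": 0.4,"tx": 43,"ty": -215,"tz": -20,"rx": 0,"ry": 0,"rz": 6.4},{"jaw": 0.4,"tx": 43,"ty": -215,"tz": -60,"rx": 0,"ry": 0,"rz": 6.4},{"jaw": 0.4,"tx": 43,"ty": -215,"tz": -100,"rx": 0,"ry": 0,"rz": 6.4},{"jaw": 0.4,"tx": 43,"ty": -215,"tz": -140,"rx": 0,"ry": 0,"rz": 6.4},{"jaw": 0.4,"tx": 43,"ty": -215,"tz": -175,"rx": 0,"ry": 0,"rz": 6.4},{"jaw": 0.4,"tx": 43,"ty": -215,"tz": -190,"rx": 0,"ry": 0,"rz": 6.4},{"jaw": 0.4,"tx": 43,"ty": -215,"tz": -190,"rx": 0,"ry": 0,"rz": 6.4}]}}

```text
clock: 14.55
ee_pos: [0.7011, -0.0407, 0.0391]
eef_rot: [-0.025, 1.0, 0.0, -0.002]
force: [0.2, 0.3, 0.2]
gripper_width: 0.0511
```

```bash
python3 look.py w12
```

```text
t 14.55 tcp [701.1 -40.7  39.1] yang 92.92 F [0.2 0.3 0.2] w 51.1
```

View pics/w12.png

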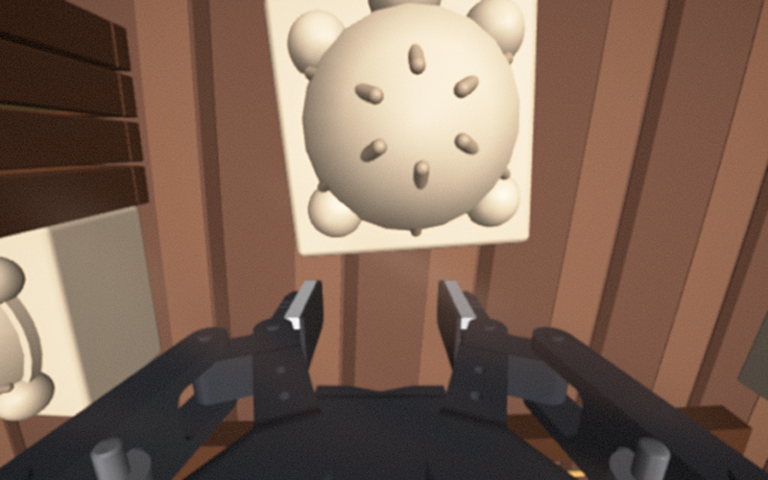

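The tortoise is ahead, about 14 mm to +y of the pusher centre. I shift a little and pull.

{"name": "drive_tool", "arguments": {"commands": [{"jaw": 0.4,"tx": -3,"ty": 11,"tz": -2,"rx": 0,"ry": 0,"rz": 0},{"jaw": 0.4,"tx": -10,"ty": 11,"tz": -2,"rx": 0,"ry": 0,"rz": 0},{"jaw": 0.4,"tx": -18,"ty": 11,"tz": -2,"rx": 0,"ry": 0,"rz": 0},{"jaw": 0.4,"tx": -26,"ty": 11,"tz": -2,"rx": 0,"ry": 0,"rz": 0},{"jaw": 0.4,"tx": -35,"ty": 11,"tz": -2,"rx": 0,"ry": 0,"rz": 0},{"jaw": 0.4,"tx": -44,"ty": 11,"tz": -2,"rx": 0,"ry": 0,"rz": 0},{"jaw": 0.4,"tx": -53,"ty": 11,"tz": -2,"rx": 0,"ry": 0,"rz": 0},{"jaw": 0.4,"tx": -62,"ty": 11,"tz": -2,"rx": 0,"ry": 0,"rz": 0},{"jaw": 0.4,"tx": -71,"ty": 11,"tz": -2,"rx": 0,"ry": 0,"rz": 0},{"jaw": 0.4,"tx": -80,"ty": 11,"tz": -2,"rx": 0,"ry": 0,"rz": 0},{"jaw": 0.4,"tx": -89,"ty": 11,"tz": -2,"rx": 0,"ry": 0,"rz": 0},{"jaw": 0.4,"tx": -98,"ty": 11,"tz": -2,"rx": 0,"ry": 0,"rz": 0},{"jaw": 0.4,"tx": -106,"ty": 11,"tz": -2,"rx": 0,"ry": 0,"rz": 0},{"jaw": 0.4,"tx": -113,"ty": 11,"tz": -2,"rx": 0,"ry": 0,"rz": 0},{"jaw": 0.4,"tx": -119,"ty": 11,"tz": -2,"rx": 0,"ry": 0,"rz": 0},{"jaw": 0.4,"tx": -122,"ty": 11,"tz": -2,"rx": 0,"ry": 0,"rz": 0},{"jaw": 0.4,"tx": -122,"ty": 11,"tz": -2,"rx": 0,"ry": 0,"rz": 0}]}}

```text
clock: 16.3
ee_pos: [0.5818, -0.0306, 0.0396]
eef_rot: [-0.025, 1.0, -0.0, 0.002]
force: [3.9, 0.8, 3.3]
gripper_width: 0.0511
```

```bash
python3 look.py w13; python3 - <<'E'
from h import *
d=cam("wrist")
E
```

```text
t 16.3 tcp [581.8 -30.6  39.6] yang 92.85 F [3.9 0.8 3.3] w 51.1
```

View pics/w13.png

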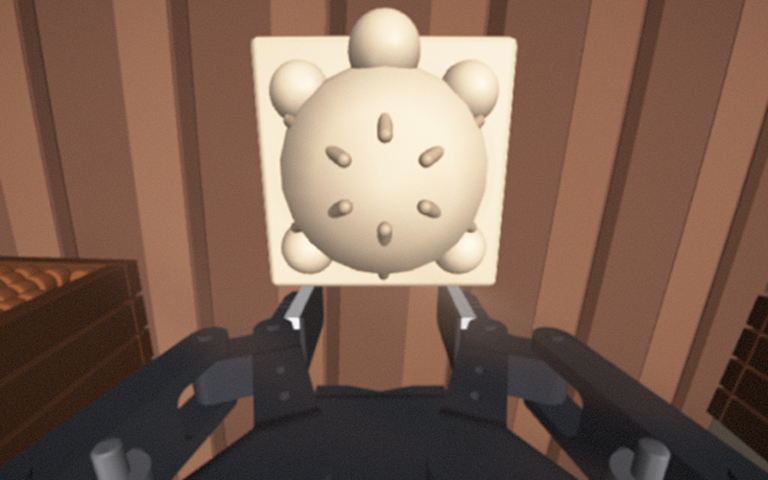

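Flush and centred, with block centre about (525,-31). I back off, rise, turn a quarter and come down on its left side.

{"name": "drive_tool", "arguments": {"commands": [{"jaw": 0.4,"tx": 15,"ty": 0,"tz": 0,"rx": 0,"ry": 0,"rz": 0},{"jaw": 0.4,"tx": 22,"ty": 0,"tz": 45,"rx": 0,"ry": 0,"rz": 0},{"jaw": 0.4,"tx": 22,"ty": 0,"tz": 95,"rx": 0,"ry": 0,"rz": 8},{"jaw": 0.4,"tx": 22,"ty": 20,"tz": 130,"rx": 0,"ry": 0,"rz": 16},{"jaw": 0.4,"tx": 0,"ty": 50,"tz": 130,"rx": 0,"ry": 0,"rz": 24},{"jaw": 0.4,"tx": -30,"ty": 75,"tz": 130,"rx": 0,"ry": 0,"rz": 32},{"jaw": 0.4,"tx": -57,"ty": 80,"tz": 130,"rx": 0,"ry": 0,"rz": 40},{"jaw": 0.4,"tx": -57,"ty": 80,"tz": 130,"rx": 0,"ry": 0,"rz": 48},{"jaw": 0.4,"tx": -57,"ty": 80,"tz": 130,"rx": 0,"ry": 0,"rz": 56},{"jaw": 0.4,"tx": -57,"ty": 80,"tz": 130,"rx": 0,"ry": 0,"rz": 64},{"jaw": 0.4,"tx": -57,"ty": 80,"tz": 110,"rx": 0,"ry": 0,"rz": 72},{"jaw": 0.4,"tx": -57,"ty": 80,"tz": 80,"rx": 0,"ry": 0,"rz": 80},{"jaw": 0.4,"tx": -57,"ty": 80,"tz": 50,"rx": 0,"ry": 0,"rz": 88},{"jaw": 0.4,"tx": -57,"ty": 80,"tz": 20,"rx": 0,"ry": 0,"rz": 90},{"jaw": 0.4,"tx": -57,"ty": 80,"tz": 0,"rx": 0,"ry": 0,"rz": 90},{"jaw": 0.4,"tx": -57,"ty": 80,"tz": 0,"rx": 0,"ry": 0,"rz": 90}]}}

```text
clock: 18.0
ee_pos: [0.5199, 0.0491, 0.0343]
eef_rot: [0.725, -0.689, -0.003, 0.004]
force: [-0.1, -0.7, -0.5]
gripper_width: 0.0515
```

```bash
python3 look.py w14
```

```text
t 18.0 tcp [519.9  49.1  34.3] yang -177.14 F [-0.1 -0.7 -0.5] w 51.5
```

View pics/w14.png

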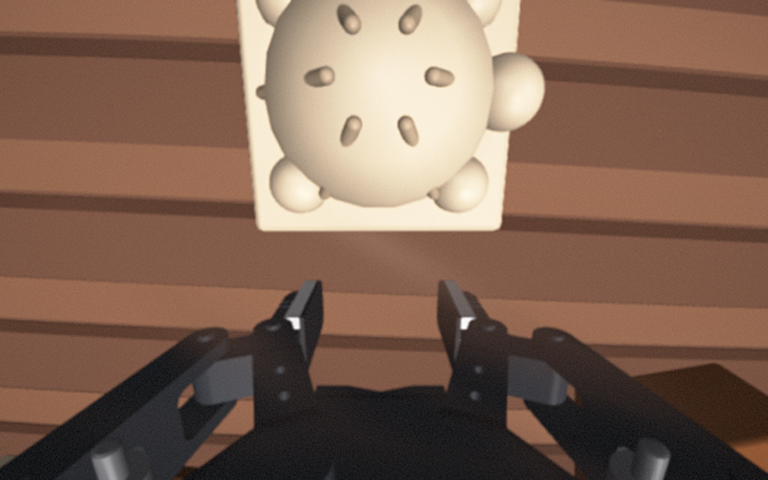

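Square and centred. I push right, stopping short to remeasure.

{"name": "drive_tool", "arguments": {"commands": [{"jaw": 0.4,"tx": 0,"ty": -12,"tz": 1,"rx": 0,"ry": 0,"rz": 0},{"jaw": 0.4,"tx": 0,"ty": -22,"tz": 1,"rx": 0,"ry": 0,"rz": 0},{"jaw": 0.4,"tx": 0,"ty": -32,"tz": 1,"rx": 0,"ry": 0,"rz": 0},{"jaw": 0.4,"tx": 0,"ty": -42,"tz": 1,"rx": 0,"ry": 0,"rz": 0},{"jaw": 0.4,"tx": 0,"ty": -52,"tz": 1,"rx": 0,"ry": 0,"rz": 0},{"jaw": 0.4,"tx": 0,"ty": -62,"tz": 1,"rx": 0,"ry": 0,"rz": 0},{"jaw": 0.4,"tx": 0,"ty": -72,"tz": 1,"rx": 0,"ry": 0,"rz": 0},{"jaw": 0.4,"tx": 0,"ty": -82,"tz": 1,"rx": 0,"ry": 0,"rz": 0},{"jaw": 0.4,"tx": 0,"ty": -92,"tz": 1,"rx": 0,"ry": 0,"rz": 0},{"jaw": 0.4,"tx": 0,"ty": -102,"tz": 1,"rx": 0,"ry": 0,"rz": 0},{"jaw": 0.4,"tx": 0,"ty": -112,"tz": 1,"rx": 0,"ry": 0,"rz": 0},{"jaw": 0.4,"tx": 0,"ty": -122,"tz": 1,"rx": 0,"ry": 0,"rz": 0},{"jaw": 0.4,"tx": 0,"ty": -132,"tz": 1,"rx": 0,"ry": 0,"rz": 0},{"jaw": 0.4,"tx": 0,"ty": -142,"tz": 1,"rx": 0,"ry": 0,"rz": 0},{"jaw": 0.4,"tx": 0,"ty": -152,"tz": 1,"rx": 0,"ry": 0,"rz": 0},{"jaw": 0.4,"tx": 0,"ty": -161,"tz": 1,"rx": 0,"ry": 0,"rz": 0},{"jaw": 0.4,"tx": 0,"ty": -168,"tz": 1,"rx": 0,"ry": 0,"rz": 0},{"jaw": 0.4,"tx": 0,"ty": -174,"tz": 1,"rx": 0,"ry": 0,"rz": 0},{"jaw": 0.4,"tx": 0,"ty": -178,"tz": 1,"rx": 0,"ry": 0,"rz": 0},{"jaw": 0.4,"tx": 0,"ty": -180,"tz": 1,"rx": 0,"ry": 0,"rz": 0}]}}

```text
clock: 20.05
ee_pos: [0.5246, -0.1305, 0.0407]
eef_rot: [0.724, -0.689, 0.0, -0.002]
force: [0.5, 5.9, 4.0]
gripper_width: 0.0513
```

```bash
python3 look.py w15
```

```text
t 20.05 tcp [ 524.6 -130.5   40.7] yang -177.15 F [0.5 5.9 4. ] w 51.3
```

View pics/w15.png

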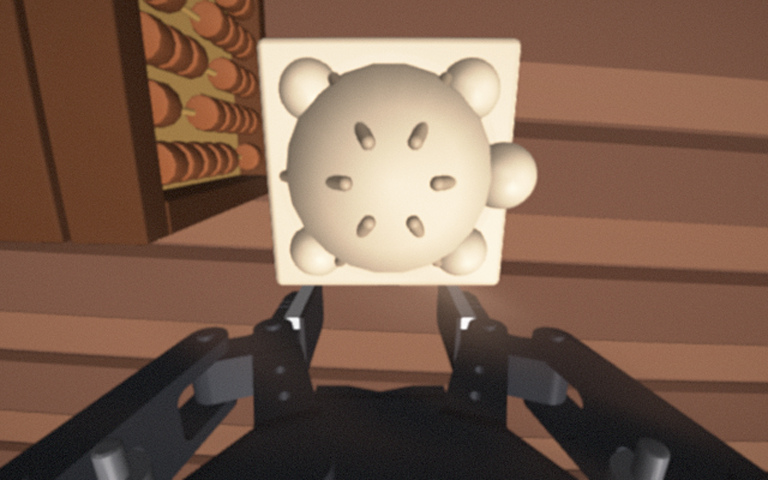

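```bash
python3 - <<'E'
from h import *
d=cam("wrist")
P=lambda l,z:np.round(ray(d,np.array(l)/1.2,z)[:,:2]*1000,1).tolist()
print("row top edge",P([(162,241),(148,120),(136,2)],.104),"bottom",P([(262,5),(265,100),(267,190)],0))
print("row side",P([(162,241),(65,242),(2,236)],.104))
print("tort",P([(260,40),(519,40),(501,285),(278,285)],.056))
E
```

```text
row top edge [[580.6, -171.6], [580.6, -200.2], [580.5, -223.9]] bottom [[588.0, -260.0], [587.7, -216.9], [588.2, -170.9]]
row side [[580.6, -171.6], [605.7, -170.1], [622.2, -170.8]]
tort [[570.5, -230.1], [482.3, -234.5], [475.8, -144.9], [566.6, -140.2]]
```

Tortoise is at (524,-187) and the row's front corner at y of about -171, so the centre line is near -224. I push 37 mm more, then back off and rise for a clear look at the row's angle.

{"name": "drive_tool", "arguments": {"commands": [{"jaw": 0.4,"tx": 0,"ty": -8,"tz": 0,"rx": 0,"ry": 0,"rz": 0},{"jaw": 0.4,"tx": 0,"ty": -16,"tz": 0,"rx": 0,"ry": 0,"rz": 0},{"jaw": 0.4,"tx": 0,"ty": -24,"tz": 0,"rx": 0,"ry": 0,"rz": 0},{"jaw": 0.4,"tx": 0,"ty": -30,"tz": 0,"rx": 0,"ry": 0,"rz": 0},{"jaw": 0.4,"tx": 0,"ty": -35,"tz": 0,"rx": 0,"ry": 0,"rz": 0},{"jaw": 0.4,"tx": 0,"ty": -37,"tz": 0,"rx": 0,"ry": 0,"rz": 0},{"jaw": 0.4,"tx": 0,"ty": -37,"tz": 0,"rx": 0,"ry": 0,"rz": 0},{"jaw": 0.4,"tx": 0,"ty": -20,"tz": 0,"rx": 0,"ry": 0,"rz": 0},{"jaw": 0.4,"tx": 0,"ty": 5,"tz": 0,"rx": 0,"ry": 0,"rz": 0},{"jaw": 0.4,"tx": 0,"ty": 10,"tz": 45,"rx": 0,"ry": 0,"rz": 0},{"jaw": 0.4,"tx": 10,"ty": 5,"tz": 95,"rx": 0,"ry": 0,"rz": 0},{"jaw": 0.4,"tx": 30,"ty": -10,"tz": 140,"rx": 0,"ry": 0,"rz": 0},{"jaw": 0.4,"tx": 50,"ty": -20,"tz": 180,"rx": 0,"ry": 0,"rz": 0},{"jaw": 0.4,"tx": 50,"ty": -20,"tz": 200,"rx": 0,"ry": 0,"rz": 0}]}}

```text
clock: 21.55
ee_pos: [0.5766, -0.1521, 0.2435]
eef_rot: [0.724, -0.69, 0.003, -0.001]
force: [-0.2, 0.5, -0.6]
gripper_width: 0.0514
```

```bash
python3 look.py w16
```

```text
t 21.55 tcp [ 576.6 -152.1  243.5] yang -177.2 F [-0.2  0.5 -0.6] w 51.4
```

View pics/w16.png

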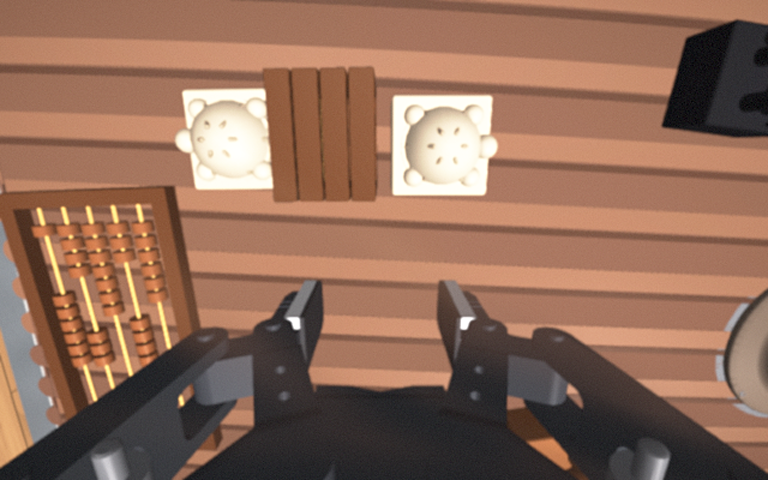

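Clear view: row top spans roughly (265,68)–(376,200), with the tortoise at (442,145) beside it. I take a crop and read the corners.

```bash
python3 - <<'E'
from h import *
d=cam("wrist"); save(d,"w17",(140,45,425,175),2.8); cv2.imwrite("raw17.png",d["bgr"])
g=cv2.cvtColor(d["bgr"],cv2.COLOR_BGR2HSV); m=((g[...,1]<110)&(g[...,2]>120)).astype(np.uint8)
n,l,st,c=cv2.connectedComponentsWithStats(m)
for i in range(1,n):
    if st[i,4]>1500 and 45<c[i][1]<175 and c[i][0]<430: 
        h=cv2.convexHull(ray(d,np.argwhere(l==i)[:,::-1],.056)[:,:2].astype(np.float32)*1000)
        print(c[i].round(),st[i,4],np.round(cv2.approxPolyDP(h,6,True)[:,0]).tolist())
E
```

```text
[389. 119.] 10343 [[582.0, -265.0], [565.0, -173.0], [364.0, -174.0], [354.0, -241.0], [385.0, -271.0], [535.0, -288.0]]
[189. 114.] 6143 [[760.0, -170.0], [684.0, -175.0], [694.0, -270.0], [768.0, -271.0], [774.0, -264.0], [778.0, -212.0]]
```

View pics/w17.png

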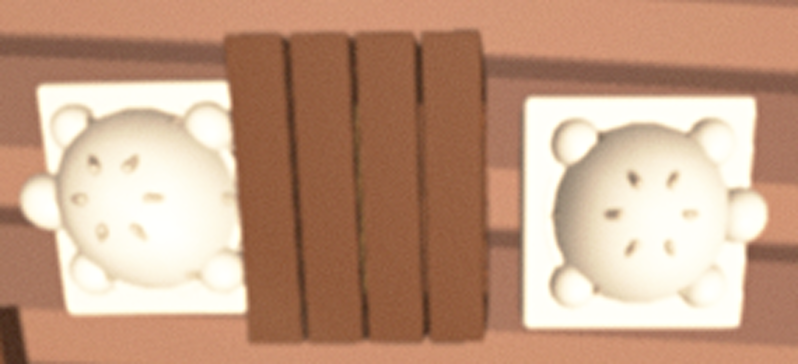

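```bash
python3 - <<'E'
from h import *
d=cam("wrist")
Q=lambda l,z:np.round(ray(d,np.array([(140,45)])+np.array(l)/2.8,z)[:,:2]*1000,1).tolist()
print("row top fr,fl,bl,br",Q([(480,31),(484,338),(249,340),(225,36)],.104))
print("tort",Q([(525,97),(756,97),(741,328),(524,328)],.056))
print("far bookend outer edge",Q([(38,86),(70,313)],.056))
E
```

```text
row top fr,fl,bl,br [[587.5, -276.7], [581.4, -175.5], [666.1, -170.6], [671.5, -271.4]]
tort [[570.4, -264.0], [480.1, -268.8], [474.5, -178.4], [565.4, -173.6]]
far bookend outer edge [[762.3, -259.6], [756.7, -170.5]]
```

Row yaw is about +3.3° and the tortoise is +3.0°. It is 3–8 mm left of the centre line, with about 17–20 mm to go. I turn the tool and come down behind it.

{"name": "drive_tool", "arguments": {"commands": [{"jaw": 0.4,"tx": -40,"ty": -20,"tz": 0,"rx": 0,"ry": 0,"rz": -8.5},{"jaw": 0.4,"tx": -85,"ty": -40,"tz": 0,"rx": 0,"ry": 0,"rz": -17},{"jaw": 0.4,"tx": -125,"ty": -60,"tz": 0,"rx": 0,"ry": 0,"rz": -25.5},{"jaw": 0.4,"tx": -125,"ty": -73,"tz": -10,"rx": 0,"ry": 0,"rz": -34},{"jaw": 0.4,"tx": -125,"ty": -73,"tz": -20,"rx": 0,"ry": 0,"rz": -42.5},{"jaw": 0.4,"tx": -125,"ty": -73,"tz": -30,"rx": 0,"ry": 0,"rz": -51},{"jaw": 0.4,"tx": -125,"ty": -73,"tz": -40,"rx": 0,"ry": 0,"rz": -59.5},{"jaw": 0.4,"tx": -125,"ty": -73,"tz": -50,"rx": 0,"ry": 0,"rz": -68},{"jaw": 0.4,"tx": -125,"ty": -73,"tz": -60,"rx": 0,"ry": 0,"rz": -76.5},{"jaw": 0.4,"tx": -125,"ty": -73,"tz": -70,"rx": 0,"ry": 0,"rz": -85},{"jaw": 0.4,"tx": -125,"ty": -73,"tz": -90,"rx": 0,"ry": 0,"rz": -89.5},{"jaw": 0.4,"tx": -125,"ty": -73,"tz": -130,"rx": 0,"ry": 0,"rz": -89.5},{"jaw": 0.4,"tx": -125,"ty": -73,"tz": -170,"rx": 0,"ry": 0,"rz": -89.5},{"jaw": 0.4,"tx": -125,"ty": -73,"tz": -200,"rx": 0,"ry": 0,"rz": -89.5},{"jaw": 0.4,"tx": -125,"ty": -73,"tz": -206,"rx": 0,"ry": 0,"rz": -89.5},{"jaw": 0.4,"tx": -125,"ty": -73,"tz": -206,"rx": 0,"ry": 0,"rz": -89.5}]}}

```text
clock: 23.3
ee_pos: [0.4473, -0.2227, 0.0319]
eef_rot: [-0.029, 1.0, 0.001, -0.002]
force: [0.6, 0.0, 0.7]
gripper_width: 0.0511
```

{"name": "drive_tool", "arguments": {"commands": [{"jaw": 0.4,"tx": 6,"ty": 0,"tz": 0,"rx": 0,"ry": 0,"rz": 0},{"jaw": 0.4,"tx": 12,"ty": 0,"tz": 0,"rx": 0,"ry": 0,"rz": 0},{"jaw": 0.4,"tx": 16,"ty": 0,"tz": 0,"rx": 0,"ry": 0,"rz": 0},{"jaw": 0.4,"tx": 20,"ty": -1,"tz": 0,"rx": 0,"ry": 0,"rz": 0},{"jaw": 0.4,"tx": 23,"ty": -2,"tz": 0,"rx": 0,"ry": 0,"rz": 0},{"jaw": 0.4,"tx": 26,"ty": -3,"tz": 0,"rx": 0,"ry": 0,"rz": 0},{"jaw": 0.4,"tx": 27,"ty": -3,"tz": 0,"rx": 0,"ry": 0,"rz": 0}]}}

```text
clock: 24.0
ee_pos: [0.4753, -0.2263, 0.0335]
eef_rot: [-0.029, 1.0, 0.0, -0.001]
force: [-6.7, 0.2, 4.4]
gripper_width: 0.0513
```

```bash
python3 look.py w18; python3 - <<'E'
from h import *
d=cam("scene"); save(d,"s18",(180,110,320,220),5.5)
E
```

```text
t 24.0 tcp [ 475.3 -226.3   33.5] yang 93.37 F [-6.7  0.2  4.4] w 51.3
```

View pics/s18.png

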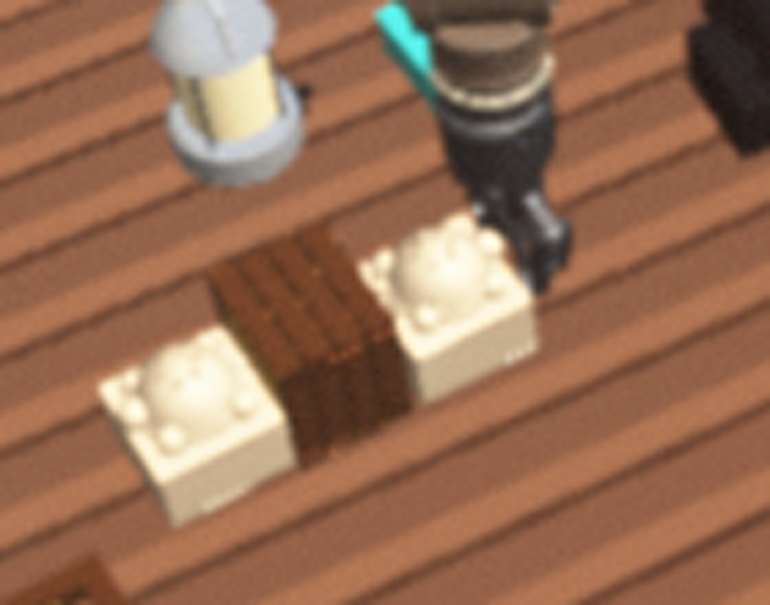

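The tortoise is sliding at about 7 N, with some 6–10 mm left. I take small steps until the force jumps.

{"name": "drive_tool", "arguments": {"commands": [{"jaw": 0.4,"tx": 1.5,"ty": -0.5,"tz": 0,"rx": 0,"ry": 0,"rz": 0},{"jaw": 0.4,"tx": 3,"ty": -1,"tz": 0,"rx": 0,"ry": 0,"rz": 0},{"jaw": 0.4,"tx": 4.5,"ty": -1,"tz": 0,"rx": 0,"ry": 0,"rz": 0}]}}

```text
clock: 24.4
ee_pos: [0.4796, -0.2272, 0.0335]
eef_rot: [-0.029, 1.0, 0.0, -0.001]
force: [-6.0, 0.2, 2.9]
gripper_width: 0.0514
```

{"name": "drive_tool", "arguments": {"commands": [{"jaw": 0.4,"tx": 1,"ty": 0,"tz": 0,"rx": 0,"ry": 0,"rz": 0},{"jaw": 0.4,"tx": 2,"ty": 0,"tz": 0,"rx": 0,"ry": 0,"rz": 0}]}}

```text
clock: 24.6
ee_pos: [0.4813, -0.2273, 0.0334]
eef_rot: [-0.029, 1.0, -0.0, -0.001]
force: [-10.2, 0.7, 7.1]
gripper_width: 0.0512
```

{"name": "drive_tool", "arguments": {"commands": [{"jaw": 0.4,"tx": 1,"ty": 0,"tz": 0,"rx": 0,"ry": 0,"rz": 0}]}}

```text
clock: 24.7
ee_pos: [0.4813, -0.2273, 0.0334]
eef_rot: [-0.029, 1.0, -0.0, -0.002]
force: [-13.1, 1.4, 8.8]
gripper_width: 0.0513
```

It stalls at 481 while the force climbs, so it has met the row. I back off, rise and check from above.

{"name": "drive_tool", "arguments": {"commands": [{"jaw": 0.4,"tx": 1,"ty": 0,"tz": 0,"rx": 0,"ry": 0,"rz": 0},{"jaw": 0.4,"tx": -5,"ty": 0,"tz": 0,"rx": 0,"ry": 0,"rz": 0},{"jaw": 0.4,"tx": -15,"ty": 0,"tz": 0,"rx": 0,"ry": 0,"rz": 0},{"jaw": 0.4,"tx": -35,"ty": 0,"tz": 0,"rx": 0,"ry": 0,"rz": 0},{"jaw": 0.4,"tx": -50,"ty": 0,"tz": 30,"rx": 0,"ry": 0,"rz": 0},{"jaw": 0.4,"tx": -50,"ty": 0,"tz": 80,"rx": 0,"ry": 0,"rz": 0},{"jaw": 0.4,"tx": -50,"ty": 0,"tz": 130,"rx": 0,"ry": 0,"rz": 0},{"jaw": 0.4,"tx": -50,"ty": 0,"tz": 180,"rx": 0,"ry": 0,"rz": 0},{"jaw": 0.4,"tx": -10,"ty": 20,"tz": 200,"rx": 0,"ry": 0,"rz": 0},{"jaw": 0.4,"tx": 35,"ty": 40,"tz": 200,"rx": 0,"ry": 0,"rz": 0},{"jaw": 0.4,"tx": 80,"ty": 60,"tz": 200,"rx": 0,"ry": 0,"rz": 0},{"jaw": 0.4,"tx": 125,"ty": 60,"tz": 200,"rx": 0,"ry": 0,"rz": 0},{"jaw": 0.4,"tx": 170,"ty": 60,"tz": 200,"rx": 0,"ry": 0,"rz": 0},{"jaw": 0.4,"tx": 180,"ty": 60,"tz": 200,"rx": 0,"ry": 0,"rz": 0}]}}

```text
clock: 26.1
ee_pos: [0.6672, -0.1667, 0.2305]
eef_rot: [-0.03, 1.0, 0.0, -0.0]
force: [-0.4, -0.5, -0.4]
gripper_width: 0.0511
```

```bash
python3 look.py w19; python3 topm.py
```

```text
t 26.1 tcp [ 667.2 -166.7  230.5] yang 93.48 F [-0.4 -0.5 -0.4] w 51.1
cream [260. 113.] 602 [[684.0, 193.0], [778.0, 188.0], [784.0, 283.0], [690.0, 288.0]] c [734. 238.] [95. 94.] 86.8
cream [257. 164.] 704 [[491.0, 200.0], [589.0, 195.0], [594.0, 290.0], [496.0, 295.0]] c [542. 245.] [95. 98.] 87.0
cream [293. 251.] 959 [[168.0, 51.0], [256.0, 30.0], [290.0, 176.0], [203.0, 197.0]] c [229. 114.] [150.  90.] 76.6
```

View pics/w19.png

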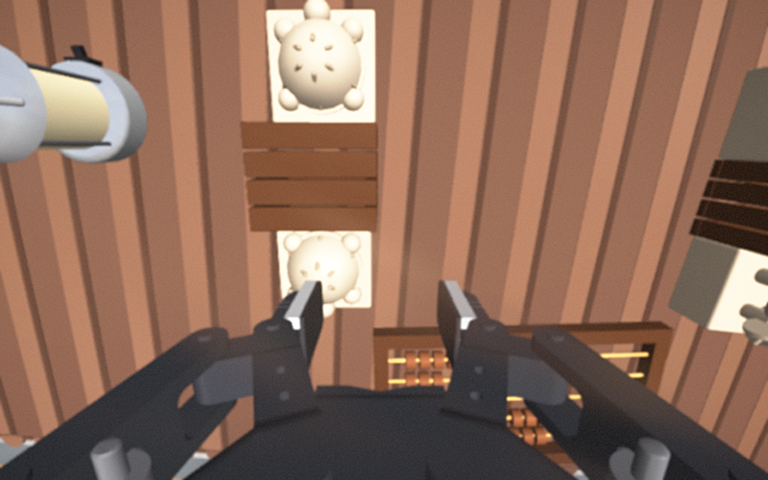

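```bash
python3 - <<'E'
from h import *
d=cam("wrist"); save(d,"w20",(190,0,330,120),5)
E
```

```text
(no output)
```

View pics/w20.png

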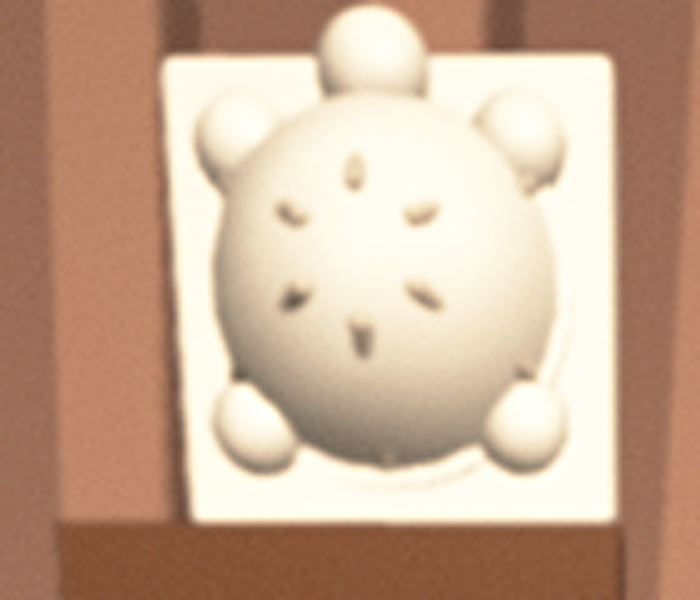

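```bash
python3 - <<'E'
from h import *
d=cam("wrist")
Q=lambda l,z:ray(d,np.array([(190,0)])+np.array(l)/5,z)[:,:2]*1000
b=Q([(164,57),(612,56),(192,518),(615,518)],.056); r=Q([(58,524),(618,526)],.104)
print(b.round(1).tolist(),r.round(1).tolist())
xh=np.array([r[1]-r[0]]).ravel(); w=np.linalg.norm(xh); yh=xh/w; xh=np.array([yh[1],-yh[0]]); o=r.mean(0)
n=b[:2].mean(0); print("w",w,"yaw",np.degrees(np.arctan2(xh[1],xh[0])),"near face mid in row frame",(n-o)@xh,(n-o)@yh,"block yaw",np.degrees(np.arctan2(*(b[1]-b[0])[::-1]))-90)
E
```

```text
[[494.8, -272.0], [489.6, -181.8], [583.6, -267.4], [578.4, -176.1]] [[588.3, -277.8], [582.7, -174.7]]
w 103.21115713555646 yaw 3.0767995794032603 near face mid in row frame -93.20404299989232 4.388901178679626 block yaw 3.2803819866743993
```

Tortoise gap is about 1 mm, offset 4 mm, and the angle agrees within 0.2°. The row front is where it was. The hand is clear of everything, so I hand in.

```bash
python3 -c "
from look import *
state(); print(ctrl.job_done())"
```

```text
t 26.3 tcp [ 663.2 -167.5  233.2] yang 93.37 F [0.2 0.3 0.8] w 51.2
the job is handed in; nothing more can be done
None
```

Both bookends now close their own rows, and I handed the job in at 26.3 s. I slid them only by pushing with two fingertips. The elephant went left and then along its row. The tortoise came towards the robot, then right, then along its row.

| | Gap | Off the centre line | Angle to the row |
|---|---|---|---|
| Elephant | about 2 mm | about 4 mm | within 0.5° |
| Tortoise | about 1 mm | about 4 mm | within 0.2° |

These come from wrist-camera views taken from above each row, good to about 2 mm. In each final push the force rose while the tool stopped moving, which also shows contact with the row: about 20 N for the elephant, and a last reading of 13 N for the tortoise before one more 1 mm step.

- **Rows:** the elephant row showed no movement in the top view. The tortoise row was partly hidden from the top camera at the end, but its front edge measured the same before and after the push in the wrist views.
- **Disagreements:** a rough top-view reading for the elephant suggested up to about 12 mm of gap. I put that down to the rough outline, and the close view showed about 2 mm. Readings of the tortoise row's angle ran from 0° to 4° until a clear view settled it at about 3°.
- **Bystanders:** no move came near the tin, lantern or rods. I did not measure them again at the end.

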